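# Pin the levers of a strike yoke held in ratchet forceps

### The arm

A 6-joint arm with a two-finger parallel gripper is mounted at the origin on the work surface. World frame = base frame: x ahead of the robot, y to its left, z up, the work surface at z = 0. Lengths are in m, angles in degrees, forces in N, time in s.
With the tool pointing down it reaches from about 0.3 to 0.75 m from the base axis. Payload 8.5 kg.
Tool frame: the origin (TCP) lies midway between the tips of the shut fingers; the grasp point (between the pads) lies 19 mm behind it; z points along the fingers, y is the direction in which the jaws open and shut (so a half turn about z gives the same grasp; the last joint's range is limited). The gripper opens to 85 mm and grips with 20 to 120 N. Pads are 22 mm wide; open, the fingers measure 114 mm over their backs; the gripper's body (76 mm by 85 mm) begins 54 mm behind the grasp point. The pads swing forward as they close: fully open they stand 13 mm farther back than shut.
Start: joints at [-77.997, 21.807, 74.336, -0, 83.858, -12.336], TCP at [0.227, -0.501, 0.231] pointing down, gripper open.
Joint ranges: [-178.18, 178.18], [-50.72, 133.34], [12.68, 142.11], [-81.47, 261.47], [9.98, 163.14], [-165.26, 165.26]. Speed limits (degrees/s): [136.94, 136.94, 180, 180, 180, 180].

### API

Orientations are given as a 3x3 rotation matrix whose columns are the frame's x, y, z axes.
In Python, from rig import env, eyes, close_job gives the robot as it stands.
- The arm moves only by the tool jog_arm, never from a script. Its argument "deltas" is one flat list of numbers, 7 for each row, row after row: the shift along the tool's x, y, z in units of 0.75 m (1.0 is 0.75 m), then the turn, a rotation vector about the tool's x, y, z in units of 180 degrees (1.0 is 180 degrees), then the gripper command: -1 is fully open, 1 is shut, values between are in proportion. In form: [dx, dy, dz, ax, ay, az, fingers, dx, dy, dz, ax, ay, az, fingers, ...]. A call has 1 to 12 rows; each row is the pose to reach, as a shift and turn from the pose commanded when the call began, along the tool's axes at that moment, turning the shorter way round; what a row does not reach only later rows make up. A row lasts 1/12 s, in which the tool goes at most 41.7 mm and 7.16 degrees, less where a joint would pass 70% of its speed; a pose out of reach is approached as far as the arm can. A call with a number of a shift or a turn outside -1 to 1 is refused whole. A call with a gripper value outside its range is refused whole. The fingers move at their own pace and stop on an object; "grip_force" is the grip in N (left out, the last holds). Time passes only in rows, so rows that repeat a pose let the fingers close. It gives the time, the measured TCP pose, the force and the opening at its end, in the units of the state.
- env.observe(): the state, without advancing time (a new reading comes with each control period).
- eyes.get_image(name): name is "side" or "top" or "wrist"; returns the picture (420x560x3 uint8, red, green, blue); there is no depth.
- eyes.camera_params(name): a dict with "intrinsics" (3x3 intrinsics, pixels), "R" (3x3) and "t" (3): a world point X has camera coordinates R X + t; the wrist camera has in their place "mount" (4x4, takes a point from camera to tool coordinates, whose origin is the TCP and whose axes are the flange's). Camera axes: x right, y down, z forward; pixel columns grow to the right and rows downward; lengths in m; the calibration is good to about 2 mm. A picture is of the moment at which its call begins: read the wrist's pose just before it. camera_params takes no time and is no camera call.
- close_job(): hands the job in, once; it reports no verdict.
The state is a dict: "time_s": time; "q": joint angles; "qvel": joint speeds; "joint_efforts": joint torques, N m; "position": TCP position; "tool_rot": TCP orientation; "ft_force": force on the tool from outside, world axes, zero at the start; "wrist_torque": the same for the moment, N m; "grip_width": finger opening in m.
Only numpy, scipy, OpenCV 4.12 (cv2) and the standard library are available. Lean on these libraries where they do the work, as an engineer would, in place of code of your own. Each camera call takes 0.05 s, during which the arm holds its last target.

### The job

On the clock-repair bench, squeeze the handles of the stand's locking forceps until their ratchet holds the yoke fast by itself. With it so held, slide the eye of each brass lever fully home into a fork of its own and push a headed pin down through fork and eye until its head is seated. Then release the ratchet by pressing the lower handle sideways out of its teeth (downwards, as the forceps lie flat), let the jaws spring fully open, and draw the finished linkage out along the bench until it is well clear of the jaws; leave the other bench things where they are.

Things in the scene. Friction and masses are not known exactly. Their poses are not given: they have to be found in the camera images.
- stand: bench stand, grey base plate 125 x 85 x 12 mm, carrying a pair of steel locking forceps (240 mm long) at their pivot; fixed. Origin on the bench under the pivot; its x axis points along the jaws, away from the handles; z up. The forceps lie flat, their mid plane 45 mm above the bench (shanks and jaws 10 mm thick, so 40 to 50 mm), nothing else on the stand is higher than 60 mm.
- fa (a joint): angle in rad through which each half of the forceps has closed (both halves always turn alike): 0 = sprung fully open, as at the start; the ratchet has three teeth and catches at about 0.084, 0.104 and 0.124 (any of them holds the yoke); 0.14 is the stop. A spring pushes the handles open; squeezing to the second tooth with the yoke in the jaws takes 12 to 20 N.
- handles_mid (a point): point midway between the two handles where they are squeezed, in the forceps' mid plane, 75 mm behind the pivot; axes as stand. There the handles are straight flat-sided shanks along x, 10 mm high, outer faces 66 mm apart when open, 53, 50 and 47 mm at the three teeth; flat for 30 mm either way but for the crossed ratchet arms between them, 98 mm behind the pivot
- release_ring (a point): small flat (its top) where finger ring and handle join on the -y side of the stand, 116 mm behind the pivot: press here to release. This handle has the lower ratchet arm: pressed down 4 to 7 mm (5 to 9 N, stop at 8 mm) it leaves the teeth and swings open to the stand's -y. A pressing finger may hold it by friction: draw it 10 to 15 mm to -y while down, then lift. The other handle does not yield.
- jaws_mid (a point): point midway between the rubber-sleeved jaws, 67 mm ahead of the pivot, 45 mm above the bench; the jaws end 84 mm ahead of the pivot. Gap about 22 mm when open.
- yoke: aluminium T-shaped yoke, 350 g, loose, standing on the bench, its stem (upright plate 12 mm thick, 60 mm high, along -x from x = -28 to -98 mm) between the open jaws. Origin on the bench under the middle fork's hole; z up; +x points away from the forceps, the way the forks open. Crossbar 152 mm along y, 37 mm high, x = -28 to -12 mm, with three forks 60 mm apart
- fork0 (a point): centre of the hole (10.8 mm) at the top face of the upper ear of the fork at y = -60 mm; axes as yoke. Ears: lower 5 to 13 mm, upper 30 to 37 mm above the bench, 32 mm wide, both holed, ending 15 mm ahead of the hole. Between them side webs 27 mm apart, flared at the mouth, and a flat back wall 12.4 mm behind the hole that stops the eye with its hole under the fork's
- fork1 (a point): centre of the hole (10.8 mm) at the top face of the upper ear of the fork at y = 0 (middle); axes as yoke. Ears: lower 5 to 13 mm, upper 30 to 37 mm above the bench, 32 mm wide, both holed, ending 15 mm ahead of the hole. Between them side webs 27 mm apart, flared at the mouth, and a flat back wall 12.4 mm behind the hole that stops the eye with its hole under the fork's
- fork2 (a point): centre of the hole (10.8 mm) at the top face of the upper ear of the fork at y = +60 mm; axes as yoke. Ears: lower 5 to 13 mm, upper 30 to 37 mm above the bench, 32 mm wide, both holed, ending 15 mm ahead of the hole. Between them side webs 27 mm apart, flared at the mouth, and a flat back wall 12.4 mm behind the hole that stops the eye with its hole under the fork's
- stem (a point): point of the yoke's stem free of the jaws, 46 mm behind the hole line, 45 mm above the bench (the stem is 12 mm thick across the yoke's y and 60 mm high here); place to grip the yoke
- lever0_mid (a point): brass lever, 150 g, loose, lying flat on the bench (2 or 3 are present, all alike; may be absent): middle of its shank, 13 mm above its underside, 47 mm from the eye's hole. The shank is an upright web 12 mm wide across y, 26 mm high, from 19 to 89 mm from the hole along +x (x points from eye to tail), on a flat sole 34 mm wide and 5 mm thick from 23 to 89 mm; grip the web above the sole
- lever0_eye (a point): centre of this lever's eye: a flat ring of 24 mm diameter, 10 mm thick (15.5 to 25.5 mm above the underside) with a hole of 10.8 mm; axes as the lever's. Home in a fork it lies 16.5 mm below the fork point, with the lever's x along the yoke's x
- lever1_mid (a point): brass lever, 150 g, loose, lying flat on the bench (2 or 3 are present, all alike; may be absent): middle of its shank, 13 mm above its underside, 47 mm from the eye's hole. The shank is an upright web 12 mm wide across y, 26 mm high, from 19 to 89 mm from the hole along +x (x points from eye to tail), on a flat sole 34 mm wide and 5 mm thick from 23 to 89 mm; grip the web above the sole
- lever1_eye (a point): centre of this lever's eye: a flat ring of 24 mm diameter, 10 mm thick (15.5 to 25.5 mm above the underside) with a hole of 10.8 mm; axes as the lever's. Home in a fork it lies 16.5 mm below the fork point, with the lever's x along the yoke's x
- lever2_mid (a point): brass lever, 150 g, loose, lying flat on the bench (2 or 3 are present, all alike; may be absent): middle of its shank, 13 mm above its underside, 47 mm from the eye's hole. The shank is an upright web 12 mm wide across y, 26 mm high, from 19 to 89 mm from the hole along +x (x points from eye to tail), on a flat sole 34 mm wide and 5 mm thick from 23 to 89 mm; grip the web above the sole
- lever2_eye (a point): centre of this lever's eye: a flat ring of 24 mm diameter, 10 mm thick (15.5 to 25.5 mm above the underside) with a hole of 10.8 mm; axes as the lever's. Home in a fork it lies 16.5 mm below the fork point, with the lever's x along the yoke's x
- pin0_mid (a point): headed steel pin, 35 g, loose, standing in a hole of the wooden pin block, all alike: its centre half-way up, 24.5 mm above the tip. Shank 9 mm diameter, 35 mm long with an 8 mm tapered tip; on it a cylindrical head 16 mm diameter, 14 mm high (from 10.5 to 24.5 mm above this centre). z axis from tip to head. Seated in a fork, its centre lies 10.5 mm below the fork point
- pin1_mid (a point): headed steel pin, 35 g, loose, standing in a hole of the wooden pin block, all alike: its centre half-way up, 24.5 mm above the tip. Shank 9 mm diameter, 35 mm long with an 8 mm tapered tip; on it a cylindrical head 16 mm diameter, 14 mm high (from 10.5 to 24.5 mm above this centre). z axis from tip to head. Seated in a fork, its centre lies 10.5 mm below the fork point
- pin2_mid (a point): headed steel pin, 35 g, loose, standing in a hole of the wooden pin block, all alike: its centre half-way up, 24.5 mm above the tip. Shank 9 mm diameter, 35 mm long with an 8 mm tapered tip; on it a cylindrical head 16 mm diameter, 14 mm high (from 10.5 to 24.5 mm above this centre). z axis from tip to head. Seated in a fork, its centre lies 10.5 mm below the fork point
- pin_block: wooden block 40 x 130 x 40 mm, fixed, with three holes 45 mm apart along its y that hold the pins, heads resting about on its top; origin at the centre of its underside
- movement_holder: bystander: aluminium movement holder with a watch movement, about 70 x 56 x 37 mm; leave alone
- loupe: bystander: black eye loupe, 40 mm diameter, 30 mm high, loose; leave alone
Things that resemble listed ones, but are neither listed nor needed, are in the scene too. Leave any red look-alike of the stand alone. What is shaped like the part that bears lever2_mid but green is not meant.

How it is judged (in metres and radians):
On the way, in this order (a step that is already met when the one before it is completed fails the run):
1. the forceps are locked on their ratchet, with the robot off them (value of joint fa above 0.078 rad and contact force between the arm and stand below 0.1 N), for 0.3 s.
2. every lever is pinned in a fork while the forceps stay locked (value of joint fa above 0.078 rad and (distance between lever0_eye and fork0 below 0.0205 m or distance between lever0_eye and fork1 below 0.0205 m or distance between lever0_eye and fork2 below 0.0205 m) and ((horizontal distance between pin0_mid and lever0_eye below 0.005 m and height (world z) of pin0_mid below 0.0285 m) or (horizontal distance between pin1_mid and lever0_eye below 0.005 m and height (world z) of pin1_mid below 0.0285 m) or (horizontal distance between pin2_mid and lever0_eye below 0.005 m and height (world z) of pin2_mid below 0.0285 m)) and (distance between lever1_eye and fork0 below 0.0205 m or distance between lever1_eye and fork1 below 0.0205 m or distance between lever1_eye and fork2 below 0.0205 m) and ((horizontal distance between pin0_mid and lever1_eye below 0.005 m and height (world z) of pin0_mid below 0.0285 m) or (horizontal distance between pin1_mid and lever1_eye below 0.005 m and height (world z) of pin1_mid below 0.0285 m) or (horizontal distance between pin2_mid and lever1_eye below 0.005 m and height (world z) of pin2_mid below 0.0285 m)) and (distance between lever2_eye and fork0 below 0.0205 m or distance between lever2_eye and fork1 below 0.0205 m or distance between lever2_eye and fork2 below 0.0205 m) and ((horizontal distance between pin0_mid and lever2_eye below 0.005 m and height (world z) of pin0_mid below 0.0285 m) or (horizontal distance between pin1_mid and lever2_eye below 0.005 m and height (world z) of pin1_mid below 0.0285 m) or (horizontal distance between pin2_mid and lever2_eye below 0.005 m and height (world z) of pin2_mid below 0.0285 m))), for 0.2 s.
3. the ratchet is released and the jaws have sprung open (value of joint fa below 0.03 rad), for 0.2 s.
At the end, for the whole second after the job is handed in: Every lever present lies home in a fork with a pin through fork and eye, its head within 2 mm of seated; the forceps are open (fa below 0.03 rad); the yoke stands upright on the bench, at rest, its stem point more than 85 mm from the middle of the jaws ((distance between lever0_eye and fork0 below 0.0205 m or distance between lever0_eye and fork1 below 0.0205 m or distance between lever0_eye and fork2 below 0.0205 m) and ((horizontal distance between pin0_mid and lever0_eye below 0.005 m and height (world z) of pin0_mid below 0.0285 m) or (horizontal distance between pin1_mid and lever0_eye below 0.005 m and height (world z) of pin1_mid below 0.0285 m) or (horizontal distance between pin2_mid and lever0_eye below 0.005 m and height (world z) of pin2_mid below 0.0285 m)) and (distance between lever1_eye and fork0 below 0.0205 m or distance between lever1_eye and fork1 below 0.0205 m or distance between lever1_eye and fork2 below 0.0205 m) and ((horizontal distance between pin0_mid and lever1_eye below 0.005 m and height (world z) of pin0_mid below 0.0285 m) or (horizontal distance between pin1_mid and lever1_eye below 0.005 m and height (world z) of pin1_mid below 0.0285 m) or (horizontal distance between pin2_mid and lever1_eye below 0.005 m and height (world z) of pin2_mid below 0.0285 m)) and (distance between lever2_eye and fork0 below 0.0205 m or distance between lever2_eye and fork1 below 0.0205 m or distance between lever2_eye and fork2 below 0.0205 m) and ((horizontal distance between pin0_mid and lever2_eye below 0.005 m and height (world z) of pin0_mid below 0.0285 m) or (horizontal distance between pin1_mid and lever2_eye below 0.005 m and height (world z) of pin1_mid below 0.0285 m) or (horizontal distance between pin2_mid and lever2_eye below 0.005 m and height (world z) of pin2_mid below 0.0285 m)) and value of joint fa below 0.03 rad and horizontal distance between stem and jaws_mid above 0.085 m and angle between yoke's own z axis and vertical below 0.05 rad and height (world z) of stem below 0.055 m and linear speed of yoke below 0.01 m/s); the robot touches nothing.
It fails at once if a bystander (movement holder or loupe) is moved more than 25 mm (distance of any of movement_holder, loupe from where it was at the start of the episode above 0.025 m).
Of lever0, lever1, lever2 only 2 to 3 are there at a start; the rules pass over those that are not, and their reading is None.
At some moment in a run one of lever0, lever1, lever2 may be knocked a few centimetres aside while the robot is not near it.
It also fails if it takes over 210 s, if anything falls off the work surface, if the arm or the gripper's body presses on something with over 40 N, if the wrist force passes 120 N, or if a joint passes its speed limit or range.

## Working session

There is one attempt and no reset: what is moved stays moved. The work goes in short steps, Python scripts to look and compute and a tool call to move; the robot and the scene stay as the last step left them, time stands still between calls to the robot, and variables do not carry over. Pictures are saved under pics/ and viewed, and the job is handed in when it is done.

Besides the shell and the picture viewer there is one more tool, called as a command line: name --argument value ..., lists and objects as JSON in quotes. jog_arm: Moves the arm, as the interface text tells. Its arguments: {"type":"object","properties":{"deltas":{"type":"array"},"grip_force":{"type":"number"}},"required":["deltas"]}

```bash
ls -la; mkdir -p pics
cat > h.py <<'E'
import numpy as np, cv2
from rig import env, eyes, close_job
def save(name,fn):
    im=eyes.get_image(name); cv2.imwrite('pics/'+fn,im[:,:,::-1]); return im
E
python3 - <<'E'
from h import *
s=env.observe()
print(s)
for n in ['side','top','wrist']:
    save(n,n+'0.png'); print(n,eyes.camera_params(n))
E
```

```text
total 12
drwxr-xr-x  3 agent agent 4096 Dec  6 06:38 .
drwxr-xr-x 23 root  root  4096 Dec  6 06:38 ..
drwxr-xr-x  2 agent agent 4096 Dec  6 06:38 pics
{'time_s': 0.0, 'q': array([-7.79965394e+01,  2.18417514e+01,  7.43870817e+01, -9.27890879e-04,
        8.38590112e+01, -1.23361599e+01]), 'qvel': array([-0.06923218, -0.00085532,  0.06022857, -0.00830544,  0.01917053,
       -0.05876461]), 'joint_efforts': array([ 3.35346494e-04, -4.48460376e+01, -2.31273633e+01, -1.09673567e-04,
        4.79242692e-03, -8.60502581e-06]), 'position': array([ 0.22660375, -0.50080697,  0.23069095]), 'tool_rot': array([[ 9.11117826e-01,  4.12145841e-01, -3.34604886e-04],
       [ 4.12145859e-01, -9.11116651e-01,  1.49630136e-03],
       [ 3.11830298e-04, -1.50121286e-03, -9.99998825e-01]]), 'ft_force': array([ 0.27004207, -0.06868091, -0.01373066]), 'wrist_torque': array([ 0.00937461,  0.01265971, -0.00301037]), 'grip_width': 0.08538972797290509}
side {'intrinsics': array([[381.32889389,   0.        , 280.70872172],
       [  0.        , 381.32889389, 211.42488591],
       [  0.        ,   0.        ,   
[... 420 characters left out ...]
9948224, -0.03188382],
       [-0.98466739,  0.00130749, -0.17443745],
       [ 0.17438882,  0.03214873, -0.98415192]]), 't': array([-0.0148016 ,  0.52879564,  0.94379309])}
wrist {'intrinsics': array([[339.76876926,   0.        , 275.12130795],
       [  0.        , 339.76876926, 206.58008745],
       [  0.        ,   0.        ,   1.        ]]), 'mount': array([[-4.34423642e-04, -9.64584175e-01, -2.63774866e-01,
         6.66931844e-02],
       [ 9.99999669e-01, -6.00622371e-04,  5.49435731e-04,
         1.43346365e-03],
       [-6.88406097e-04, -2.63774540e-01,  9.64584117e-01,
        -1.43838029e-01],
       [ 0.00000000e+00,  0.00000000e+00,  0.00000000e+00,
         1.00000000e+00]])}
```

View pics/side0.png

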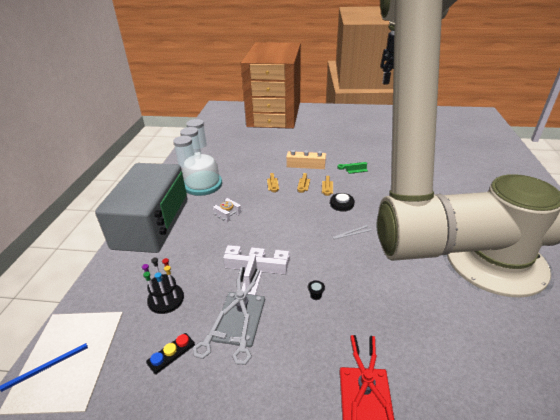

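View pics/top0.png

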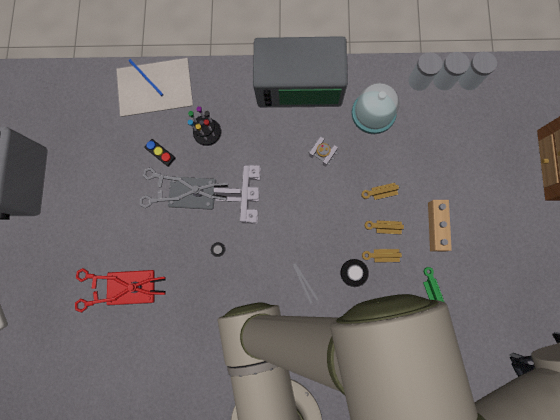

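View pics/wrist0.png

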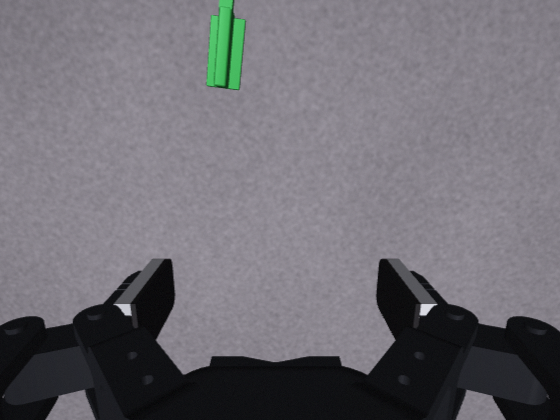

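```bash
cat >> h.py <<'E'
from scipy.spatial.transform import Rotation as Rot
def ray(name,uv,z,s=None):
    p=eyes.camera_params(name); K=p['intrinsics']
    d=np.linalg.inv(K)@np.array([uv[0],uv[1],1.])
    if name=='wrist':
        T=np.eye(4);T[:3,:3]=s['tool_rot'];T[:3,3]=s['position'];M=T@p['mount']
        C=M[:3,3];d=M[:3,:3]@d
    else:
        C=-p['R'].T@p['t'];d=p['R'].T@d
    return C+d*(z-C[2])/d[2]
def proj(name,X,s=None):
    p=eyes.camera_params(name);K=p['intrinsics'];X=np.asarray(X,float)
    if name=='wrist':
        T=np.eye(4);T[:3,:3]=s['tool_rot'];T[:3,3]=s['position'];M=np.linalg.inv(T@p['mount'])
        c=M[:3,:3]@X+M[:3,3]
    else: c=p['R']@X+p['t']
    u=K@c;return u[:2]/u[2]
def down(yaw):  # tool down; tool y (jaw) axis at world angle yaw deg
    a=np.radians(yaw);y=np.array([np.cos(a),np.sin(a),0]);z=np.array([0,0,-1.]);x=np.cross(y,z)
    return np.c_[x,y,z]
def delta(s,pos,R=None):
    R0=s['tool_rot']; R=R0 if R is None else R
    d=R0.T@(np.asarray(pos)-s['position'])/0.75
    w=Rot.from_matrix(R0.T@R).as_rotvec()/np.pi
    return np.round(np.r_[d,w],4).tolist()
def st():
    s=env.observe();print('t',round(s['time_s'],2),'p',s['position'].round(4),'f',s['ft_force'].round(2),'w',round(s['grip_width'],4),'q',s['q'].round(1));return s
E
python3 - <<'E'
from h import *
im=cv2.imread('pics/top0.png')
c=im[150:235,130:270];cv2.imwrite('pics/topA.png',cv2.resize(c,None,fx=5.5,fy=5.5,interpolation=cv2.INTER_CUBIC))
c=im[165:310,345:465];cv2.imwrite('pics/topB.png',cv2.resize(c,None,fx=4,fy=4,interpolation=cv2.INTER_CUBIC))
E
```

```text
(no output)
```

View pics/topA.png

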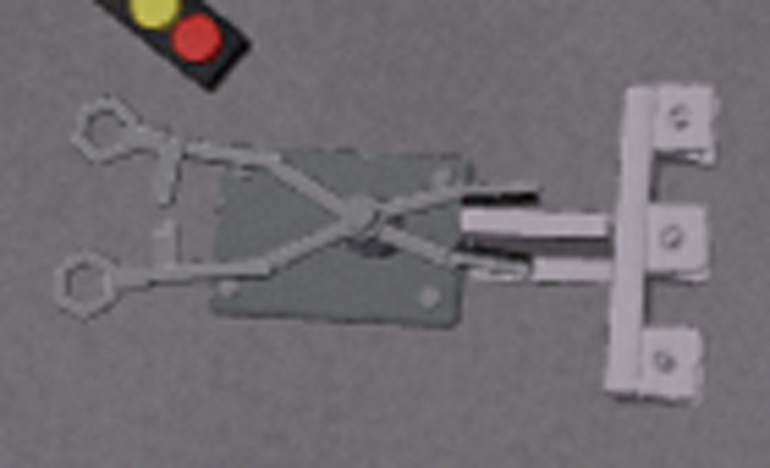

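View pics/topB.png

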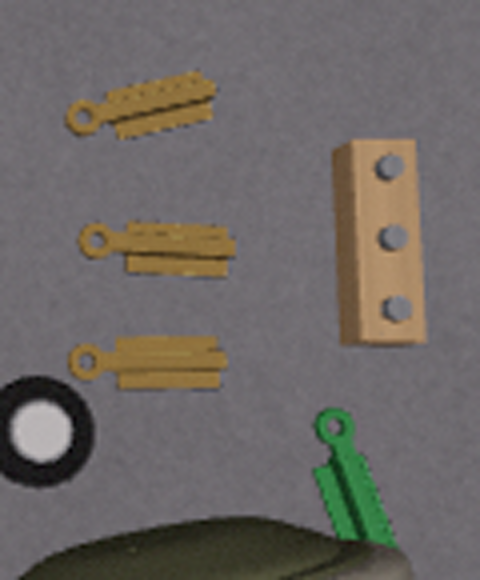

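Run:
```python
from h import *
A=lambda u,v:(130+u/5.5,150+v/5.5)
B=lambda u,v:(345+u/4,165+v/4)
for n,uv,z in [('fork2',A(680,117),.037),('fork1',A(672,237),.037),('fork0',A(664,361),.037),('pivot',A(362,215),.053),('ring+',A(105,127),.05),('ring-',A(84,283),.05),('ratchet foot',A(170,267),.05),
 ('eyeA',B(84,117),.0255),('tailA',B(214,88),.026),('eyeB',B(97,240),.0255),('tailB',B(235,247),.026),('eyeC',B(86,362),.0255),('tailC',B(226,361),.026),('pinA',B(390,167),.054),('pinB',B(393,237),.054),('pinC',B(397,308),.054),('loupe',B(40,430),.03),('green eye',B(335,427),.0255)]:
    print(n,ray('top',uv,z).round(4))
s=st()
```

```text
fork2 [0.636 0.063 0.037]
fork1 [0.5766 0.0658 0.037 ]
fork0 [0.5165 0.0686 0.037 ]
pivot [0.5841 0.2117 0.053 ]
ring+ [0.6287 0.3391 0.05  ]
ring- [0.5521 0.3441 0.05  ]
ratchet foot [0.5598 0.3033 0.05  ]
eyeA [ 0.5752 -0.234   0.0255]
tailA [ 0.5945 -0.3198  0.026 ]
eyeB [ 0.4934 -0.2397  0.0255]
tailB [ 0.4888 -0.3282  0.026 ]
eyeC [ 0.4145 -0.2299  0.0255]
tailC [ 0.4153 -0.3188  0.026 ]
pinA [ 0.5361 -0.4199  0.054 ]
pinB [ 0.4914 -0.4188  0.054 ]
pinC [ 0.4468 -0.4182  0.054 ]
loupe [ 0.3713 -0.1987  0.03  ]
green eye [ 0.3739 -0.3852  0.0255]
t 0.15 p [ 0.2266 -0.5009  0.2309] f [ 0.27 -0.05  0.48] w 0.085 q [-78.   21.8  74.4   0.   83.9 -12.3]
```

Candidates: forceps stand is grey at top (190,192), with the red look-alike at (130,288). The levers are brass at (366,194), (369,225) and (366,255), with the green look-alike at (429,272). The pins stand in the block at (442,207), (443,224) and (444,242). The bright rod pieces at (305,283) are not listed. I choose the grey stand, brass levers and block pins, and will check the stand with a close wrist view.

Run:
```python
from h import *
s=st()
print(delta(s,[.588,.27,.18],down(-2.8)))
```

```text
t 0.15 p [ 0.2266 -0.5009  0.2309] f [ 0.27 -0.05  0.48] w 0.085 q [-78.   21.8  74.4   0.   83.9 -12.3]
[0.8626, -0.7378, 0.0689, -0.0003, -0.0003, -0.3492]
```

jog_arm --deltas '[0.8626,-0.7378,0.0689,0,0,-0.3492,-1,0.8626,-0.7378,0.0689,0,0,-0.3492,-1,0.8626,-0.7378,0.0689,0,0,-0.3492,-1,0.8626,-0.7378,0.0689,0,0,-0.3492,-1,0.8626,-0.7378,0.0689,0,0,-0.3492,-1,0.8626,-0.7378,0.0689,0,0,-0.3492,-1,0.8626,-0.7378,0.0689,0,0,-0.3492,-1,0.8626,-0.7378,0.0689,0,0,-0.3492,-1,0.8626,-0.7378,0.0689,0,0,-0.3492,-1,0.8626,-0.7378,0.0689,0,0,-0.3492,-1,0.8626,-0.7378,0.0689,0,0,-0.3492,-1,0.8626,-0.7378,0.0689,0,0,-0.3492,-1]'

```text
time_s: 1.15
position: [0.4389, -0.0471, 0.201]
tool_rot: [[0.049, 0.999, 0.0], [0.999, -0.049, -0.0], [-0.0, 0.0, -1.0]]
ft_force: [0.6, -1.1, 0.2]
grip_width: 0.0852
```

Run:
```python
from h import *
s=st()
print(delta(s,[.588,.27,.18],down(-2.8)))
```

```text
t 1.15 p [ 0.4389 -0.0471  0.201 ] f [ 0.6  -1.1   0.22] w 0.0852 q [-21.6  12.6  93.5  -0.   74.  -18.8]
[0.432, 0.1779, 0.0279, 0.0, 0.0, -0.0]
```

jog_arm --deltas '[0.432,0.178,0.028,0,0,0,-1,0.432,0.178,0.028,0,0,0,-1,0.432,0.178,0.028,0,0,0,-1,0.432,0.178,0.028,0,0,0,-1,0.432,0.178,0.028,0,0,0,-1,0.432,0.178,0.028,0,0,0,-1,0.432,0.178,0.028,0,0,0,-1,0.432,0.178,0.028,0,0,0,-1,0.432,0.178,0.028,0,0,0,-1,0.432,0.178,0.028,0,0,0,-1,0.432,0.178,0.028,0,0,0,-1,0.432,0.178,0.028,0,0,0,-1]'

```text
time_s: 2.15
position: [0.5874, 0.2672, 0.1798]
tool_rot: [[0.049, 0.999, -0.001], [0.999, -0.049, -0.0], [-0.0, -0.001, -1.0]]
ft_force: [0.0, 0.3, -0.3]
grip_width: 0.0853
```

Run:
```python
from h import *
s=st(); save('wrist','w1.png')
```

```text
t 2.15 p [0.5874 0.2672 0.1798] f [ 0.02  0.32 -0.29] w 0.0853 q [14.  33.6 62.6 -0.  83.9 16.8]
```

View pics/w1.png

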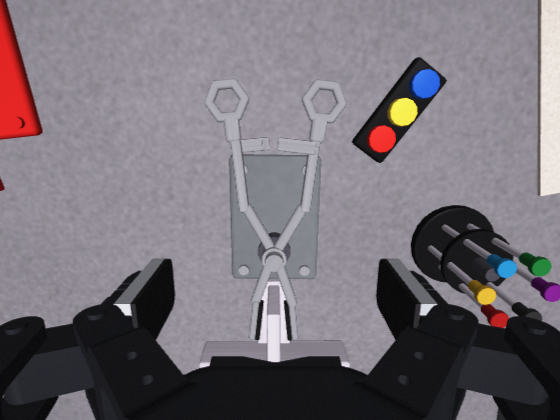

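Run:
```python
from h import *
s=st()
im=cv2.imread('pics/w1.png')
c=im[70:370,190:360];cv2.imwrite('pics/w1c.png',cv2.resize(c,None,fx=2,fy=2,interpolation=cv2.INTER_CUBIC)) 
for n,uv,z in [('pivot',(273,258),.055),('ringL',(226.5,101),.045),('ringR',(324,101),.045)]:
    print(n,ray('wrist',uv,z,s).round(4))
```

```text
t 2.2 p [0.5875 0.2669 0.1801] f [ 0.26 -0.08  1.04] w 0.0853 q [13.9 33.6 62.6 -0.  83.9 16.8]
pivot [0.5836 0.213  0.055 ]
ringL [0.5538 0.3435 0.045 ]
ringR [0.6302 0.3396 0.045 ]
```

View pics/w1c.png

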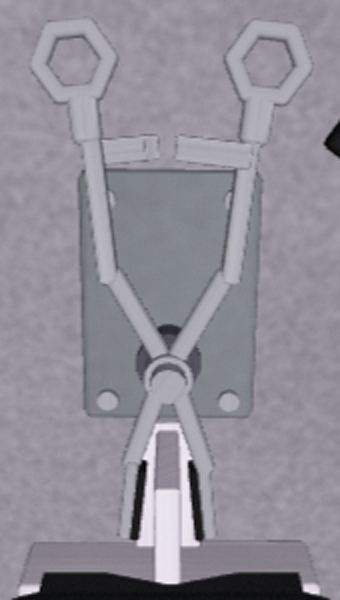

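Run:
```python
from h import *
s=st()
print(delta(s,[.588,.287,.09],down(-2.85)), delta(s,[.588,.287,.024],down(-2.85)))
```

```text
t 2.2 p [0.5875 0.2669 0.1801] f [ 0.26 -0.08  1.04] w 0.0853 q [13.9 33.6 62.6 -0.  83.9 16.8]
[0.0268, -0.0006, 0.1202, -0.0001, 0.0001, -0.0] [0.0268, -0.0006, 0.2082, -0.0001, 0.0001, -0.0]
```

jog_arm --deltas '[0.027,-0.0006,0.12,0,0,0,-1,0.027,-0.0006,0.12,0,0,0,-1,0.027,-0.0006,0.12,0,0,0,-1,0.027,-0.0006,0.16,0,0,0,-1,0.027,-0.0006,0.18,0,0,0,-1,0.027,-0.0006,0.2,0,0,0,-1,0.027,-0.0006,0.208,0,0,0,-1,0.027,-0.0006,0.208,0,0,0,-1]'

```text
time_s: 2.87
position: [0.5882, 0.2873, 0.024]
tool_rot: [[0.05, 0.999, -0.001], [0.999, -0.05, -0.0], [-0.0, -0.001, -1.0]]
ft_force: [-0.6, -0.4, 0.6]
grip_width: 0.0856
```

jog_arm --deltas '[0,0,0,0,0,0,-0.5,0,0,0,0,0,0,-0.4,0,0,0,0,0,0,-0.3,0,0,0,0,0,0,-0.2,0,0,0,0,0,0,-0.15,0,0,0,0,0,0,-0.15,0,0,0,0,0,0,-0.15]' --grip_force 40

```text
time_s: 3.45
position: [0.588, 0.2892, 0.0264]
tool_rot: [[0.049, 0.999, 0.001], [0.999, -0.049, 0.002], [0.002, 0.001, -1.0]]
ft_force: [-5.6, 2.9, 9.4]
grip_width: 0.0492
```

Run:
```python
from h import *
s=st(); save('wrist','w2.png')
```

```text
t 3.45 p [0.588  0.2892 0.0264] f [-5.64  2.94  9.41] w 0.0492 q [15.8 43.1 71.2  0.1 65.6 18.6]
```

View pics/w2.png

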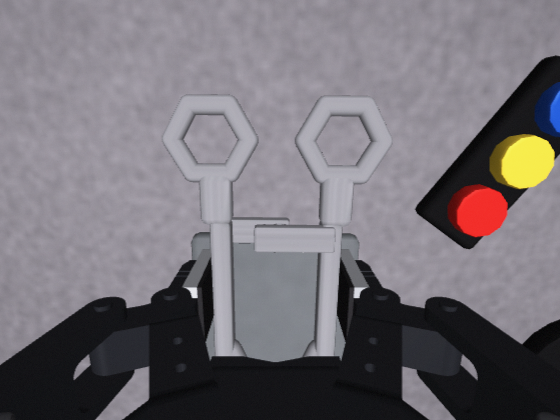

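jog_arm --deltas '[0,0,0,0,0,0,-0.25,0,0,0,0,0,0,-0.4,0,0,0,0,0,0,-1,0,0,0,0,0,0,-1,0,0,0,0,0,0,-1,0,0,0,0,0,0,-1,0,0,0,0,0,0,-1,0,0,0,0,0,0,-1]'

```text
time_s: 4.17
position: [0.5883, 0.2881, 0.024]
tool_rot: [[0.049, 0.999, -0.0], [0.999, -0.049, -0.0], [-0.0, -0.0, -1.0]]
ft_force: [0.2, 0.2, -1.0]
grip_width: 0.0855
```

jog_arm --deltas '[0,0,-0.05,0,0,0,-1,0,0,-0.1,0,0,0,-1,0,0,-0.15,0,0,0,-1,0,0,-0.2,0,0,0,-1,0,0,-0.2,0,0,0,-1,0,0,-0.2,0,0,0,-1]'

```text
time_s: 4.67
position: [0.589, 0.2883, 0.1764]
tool_rot: [[0.049, 0.999, 0.005], [0.999, -0.049, 0.001], [0.002, 0.005, -1.0]]
ft_force: [0.1, -0.1, -0.9]
grip_width: 0.0859
```

Run:
```python
from h import *
s=st(); im=save('wrist','w3.png')
c=im[70:400,190:360,::-1]; cv2.imwrite('pics/w3c.png',cv2.resize(c,None,fx=1.8,fy=1.8,interpolation=cv2.INTER_CUBIC))
```

```text
t 4.67 p [0.589  0.2883 0.1764] f [ 0.05 -0.13 -0.89] w 0.0859 q [15.8 34.6 61.2 -0.  83.9 18.6]
```

View pics/w3c.png

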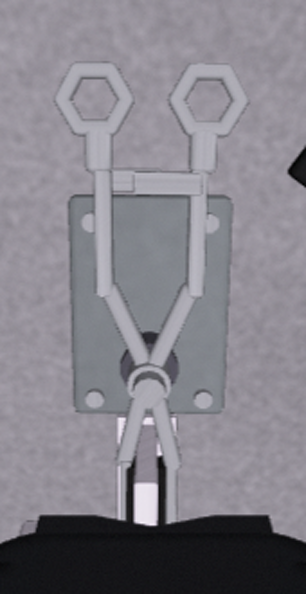

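Run:
```python
from h import *
s=st()
print(delta(s,[.577,.05,.17],down(-2.85)))
```

```text
t 4.72 p [0.5882 0.2881 0.1742] f [ 0.27  0.21 -1.42] w 0.0857 q [15.8 34.8 61.3  0.  83.9 18.6]
[-0.3178, 0.0006, 0.0055, 0.0002, -0.0001, 0.0003]
```

jog_arm --deltas '[-0.318,0,0.0055,0,0,0,-1,-0.318,0,0.0055,0,0,0,-1,-0.318,0,0.0055,0,0,0,-1,-0.318,0,0.0055,0,0,0,-1,-0.318,0,0.0055,0,0,0,-1,-0.318,0,0.0055,0,0,0,-1,-0.318,0,0.0055,0,0,0,-1,-0.318,0,0.0055,0,0,0,-1,-0.318,0,0.0055,0,0,0,-1,-0.318,0,0.0055,0,0,0,-1,-0.318,0,0.0055,0,0,0,-1]'

```text
time_s: 5.63
position: [0.5765, 0.0512, 0.1695]
tool_rot: [[0.047, 0.999, -0.001], [0.999, -0.047, 0.0], [0.0, -0.001, -1.0]]
ft_force: [0.3, -0.5, -0.2]
grip_width: 0.0857
```

Run:
```python
from h import *
s=st(); im=save('wrist','w4.png')
c=im[90:340,160:400,::-1]; cv2.imwrite('pics/w4c.png',cv2.resize(c,None,fx=2.4,fy=2.4,interpolation=cv2.INTER_CUBIC))
```

```text
t 5.63 p [0.5765 0.0512 0.1695] f [ 0.35 -0.45 -0.21] w 0.0857 q [-6.6 27.5 75.5  0.  77.  -3.9]
```

View pics/w4c.png

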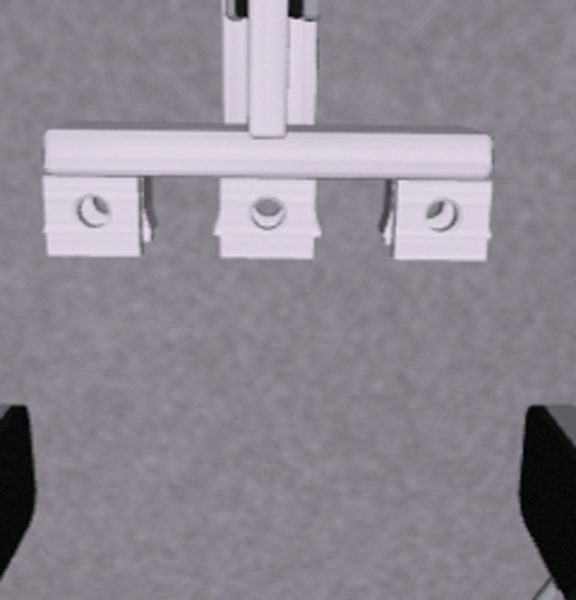

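Run:
```python
from h import *
s=st()
for n,uv in [('f0',(94.3,210)),('f1',(267.5,211)),('f2',(441,213.5))]:
    print(n,ray('wrist',(160+uv[0]/2.4-.3,90+uv[1]/2.4-.3),.037,s).round(4))
# top camera too
im=save('top','t2.png')
c=im[165:310,345:465,::-1];cv2.imwrite('pics/t2B.png',cv2.resize(c,None,fx=4,fy=4,interpolation=cv2.INTER_CUBIC))
```

```text
t 5.68 p [0.5765 0.051  0.1696] f [ 0.75  1.04 -0.3 ] w 0.0849 q [-6.7 27.5 75.5  0.  77.  -4. ]
f0 [0.5152 0.0687 0.037 ]
f1 [0.5746 0.0656 0.037 ]
f2 [0.6341 0.0618 0.037 ]
```

View pics/t2.png

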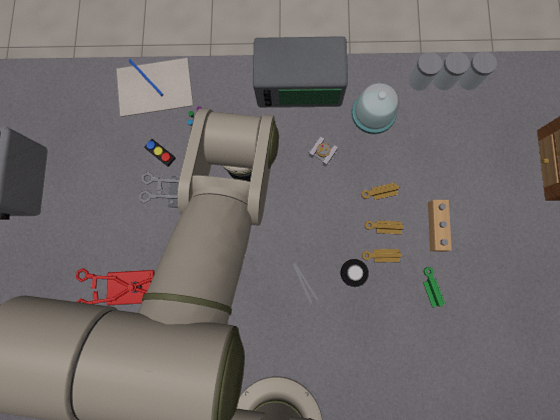

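Run:
```python
from h import *
s=st()
print('holder',ray('top',(322,150),.03).round(3))
print(delta(s,[.50,-.28,.18],down(-3.1)))
```

```text
t 5.73 p [0.5765 0.0509 0.1697] f [ 0.38 -0.33  0.18] w 0.0851 q [-6.7 27.5 75.5  0.  77.  -4. ]
holder [ 0.696 -0.12   0.03 ]
[-0.4455, -0.0809, -0.0137, -0.0001, -0.0, 0.0021]
```

jog_arm --deltas '[-0.4455,-0.081,-0.0137,0,0,0.002,-1,-0.4455,-0.081,-0.0137,0,0,0.002,-1,-0.4455,-0.081,-0.0137,0,0,0.002,-1,-0.4455,-0.081,-0.0137,0,0,0.002,-1,-0.4455,-0.081,-0.0137,0,0,0.002,-1,-0.4455,-0.081,-0.0137,0,0,0.002,-1,-0.4455,-0.081,-0.0137,0,0,0.002,-1,-0.4455,-0.081,-0.0137,0,0,0.002,-1,-0.4455,-0.081,-0.0137,0,0,0.002,-1,-0.4455,-0.081,-0.0137,0,0,0.002,-1,-0.4455,-0.081,-0.0137,0,0,0.002,-1,-0.4455,-0.081,-0.0137,0,0,0.002,-1]'

```text
time_s: 6.73
position: [0.5, -0.2793, 0.1802]
tool_rot: [[0.054, 0.999, -0.0], [0.999, -0.054, 0.001], [0.001, -0.0, -1.0]]
ft_force: [0.1, -0.0, 1.2]
grip_width: 0.0854
```

Run:
```python
from h import *
s=st(); im=save('wrist','w5.png')
c=im[100:340,120:420,::-1]; cv2.imwrite('pics/w5c.png',cv2.resize(c,None,fx=2.4,fy=2.4,interpolation=cv2.INTER_CUBIC))
```

```text
t 6.73 p [ 0.5    -0.2793  0.1802] f [ 0.07 -0.03  1.22] w 0.0854 q [-41.   26.4  75.6   0.   78.1 -38. ]
```

View pics/w5c.png

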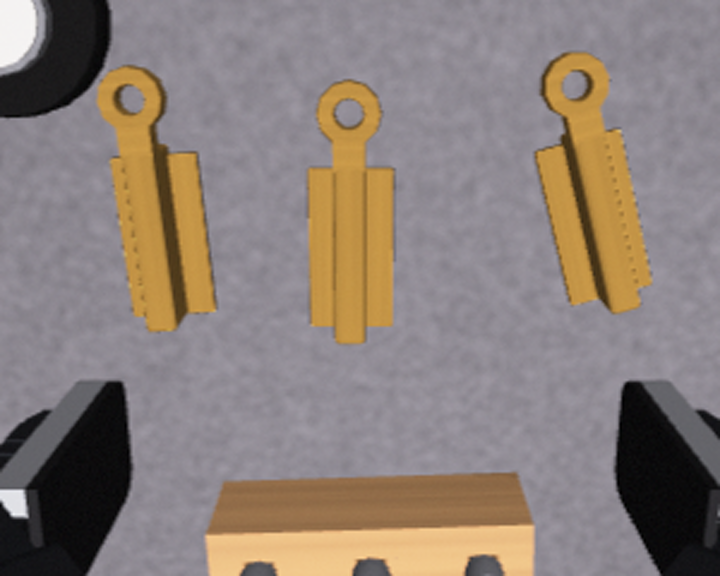

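Run:
```python
from h import *
s=st()
P=lambda u,v:(120+u/2.4-.3,100+v/2.4-.3)
for n,e,t in [('A',(576,84),(625.5,307)),('B',(349,112),(350,341)),('C',(131.5,98),(161.5,328))]:
    E=ray('wrist',P(*e),.0255,s);T=ray('wrist',P(*t),.026,s)
    d=(T-E)[:2];L=np.linalg.norm(d);d/=L;mid=E[:2]+.047*d
    yaw=np.degrees(np.arctan2(d[0],-d[1]))  # jaw axis yaw (perp to d, near +x)
    print(n,E[:2].round(4),T[:2].round(4),'L',L.round(4),'mid',mid.round(4),'yaw',yaw.round(2))
    print(delta(s,[mid[0],mid[1],.06],down(yaw)),delta(s,[mid[0],mid[1],-.004],down(yaw)))
for uv in [(258,572),(372,568),(485,565)]: print(ray('wrist',P(*uv),.054,s).round(4))
```

```text
t 6.78 p [ 0.5001 -0.2792  0.1802] f [-0.08  0.31 -0.32] w 0.0856 q [-41.   26.4  75.6   0.   78.1 -38. ]
A [ 0.5761 -0.2354] [ 0.5961 -0.3208] L 0.0877 mid [ 0.5868 -0.2811] yaw 13.15
[0.0035, 0.1156, 0.1603, -0.0, -0.0001, -0.09] [0.0034, 0.1156, 0.2456, -0.0, -0.0001, -0.09]
B [ 0.4941 -0.2409] [ 0.4891 -0.3291] L 0.0883 mid [ 0.4915 -0.2878] yaw -3.25
[-0.0122, -0.0108, 0.1603, -0.0, -0.0001, 0.0012] [-0.0122, -0.0108, 0.2457, -0.0, -0.0001, 0.0012]
C [ 0.4162 -0.2317] [ 0.4164 -0.3198] L 0.088 mid [ 0.4163 -0.2787] yaw 0.14
[-0.0054, -0.1116, 0.1603, -0.0, -0.0001, -0.0177] [-0.0054, -0.1116, 0.2457, -0.0, -0.0001, -0.0177]
[ 0.4495 -0.4109  0.054 ]
[ 0.4933 -0.4114  0.054 ]
[ 0.5366 -0.4124  0.054 ]
```

jog_arm --deltas '[0.0035,0.1156,0.08,0,0,-0.09,-0.2,0.0035,0.1156,0.12,0,0,-0.09,-0.2,0.0035,0.1156,0.14,0,0,-0.09,-0.2,0.0035,0.1156,0.14,0,0,-0.09,-0.2,0.0035,0.1156,0.18,0,0,-0.09,-0.2,0.0035,0.1156,0.21,0,0,-0.09,-0.2,0.0035,0.1156,0.2295,0,0,-0.09,-0.2,0.0035,0.1156,0.2295,0,0,-0.09,-0.2,0.0035,0.1156,0.2295,0,0,-0.09,-0.2]'

```text
time_s: 7.53
position: [0.5864, -0.2823, 0.0088]
tool_rot: [[-0.226, 0.974, -0.0], [0.974, 0.226, 0.0], [0.0, -0.0, -1.0]]
ft_force: [-0.5, -0.4, 0.4]
grip_width: 0.0514
```

jog_arm --deltas '[0,0,0,0,0,0,0.3,0,0,0,0,0,0,0.6,0,0,0,0,0,0,1,0,0,0,0,0,0,1,0,0,0,0,0,0,1,0,0,0,0,0,0,1]' --grip_force 40

```text
time_s: 8.03
position: [0.5869, -0.2833, 0.0095]
tool_rot: [[-0.225, 0.974, 0.002], [0.974, 0.225, -0.001], [-0.002, 0.002, -1.0]]
ft_force: [-0.4, 0.4, 6.4]
grip_width: 0.011
```

Run:
```python
from h import *
s=st(); im=save('wrist','w6.png')
```

```text
t 8.03 p [ 0.5869 -0.2833  0.0095] f [-0.39  0.43  6.39] w 0.011 q [-36.2  44.   72.7   0.   63.2 -49.2]
```

View pics/w6.png

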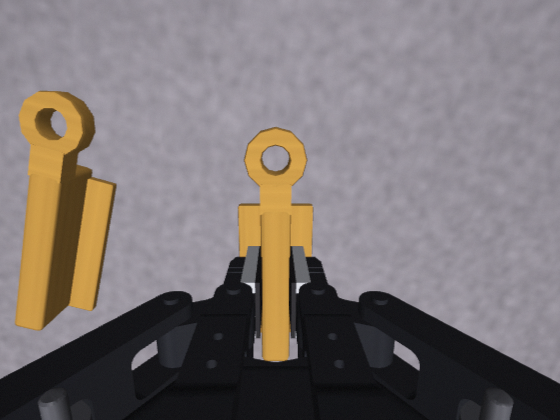

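```bash
cat >> h.py <<'E'
YAW=-3.1
XH=np.array([np.sin(np.radians(YAW)),-np.cos(np.radians(YAW)),0])
FORK=[np.array([.5152,.0687,0]),np.array([.5746,.0656,0]),np.array([.6341,.0618,0])]
def eyeoff(s,uv,z=.0255):
    E=ray('wrist',uv,z,s); o=s['tool_rot'].T@(E-s['position']); return o
E
python3 - <<'E'
from h import *
s=st(); o=eyeoff(s,(275.5,158)); print('off',o.round(4))
R=down(YAW)
for back,z in [(.05,.07),(.05,.0105),(.0,.0105)]:
    eye=FORK[2]+XH*back; t=eye-R@np.array([o[0],o[1],0]); t[2]=z
    print(t.round(4),delta(s,t,R))
E
```

```text
t 8.08 p [ 0.5868 -0.2833  0.0095] f [-0.93  1.36  7.43] w 0.011 q [-36.2  44.   72.7   0.   63.2 -49.2]
off [ 0.0492  0.0004 -0.0161]
[ 0.6283 -0.0372  0.07  ] [0.3071, 0.128, -0.0809, 0.0006, 0.0005, 0.0896]
[ 0.6283 -0.0372  0.0105] [0.3072, 0.1279, -0.0016, 0.0006, 0.0005, 0.0896]
[0.631  0.0127 0.0105] [0.3713, 0.1464, -0.0017, 0.0006, 0.0005, 0.0896]
```

jog_arm --deltas '[0,0,-0.04,0,0,0,1,0,0,-0.08,0,0,0,1,0.307,0.128,-0.09,0,0,0.0896,1,0.307,0.128,-0.09,0,0,0.0896,1,0.307,0.128,-0.09,0,0,0.0896,1,0.307,0.128,-0.09,0,0,0.0896,1,0.307,0.128,-0.09,0,0,0.0896,1,0.307,0.128,-0.09,0,0,0.0896,1,0.307,0.128,-0.09,0,0,0.0896,1,0.307,0.128,-0.09,0,0,0.0896,1,0.307,0.128,-0.09,0,0,0.0896,1,0.307,0.128,-0.09,0,0,0.0896,1]'

```text
time_s: 9.08
position: [0.6277, -0.0383, 0.0755]
tool_rot: [[0.055, 0.998, -0.0], [0.998, -0.055, -0.0], [-0.0, -0.0, -1.0]]
ft_force: [0.3, 1.0, -1.3]
grip_width: 0.0117
```

Run:
```python
from h import *
s=st(); im=save('wrist','w7.png')
o=np.array([.0492,.0004,-.0161]);R=down(YAW)
for back,z in [(.05,.0115),(.02,.0115),(-.001,.0115)]:
    eye=FORK[2]+XH*back; t=eye-R@np.array([o[0],o[1],0]); t[2]=z
    print(t.round(4),delta(s,t,R))
```

```text
t 9.08 p [ 0.6277 -0.0383  0.0755] f [ 0.33  0.99 -1.35] w 0.0117 q [-14.3  37.6  73.5  -0.   68.9 -11.1]
[ 0.6283 -0.0372  0.0115] [0.0015, 0.0007, 0.0854, -0.0001, 0.0001, -0.0004]
[ 0.63   -0.0073  0.0115] [0.0415, 0.0007, 0.0853, -0.0001, 0.0001, -0.0004]
[0.6311 0.0137 0.0115] [0.0695, 0.0006, 0.0853, -0.0001, 0.0001, -0.0004]
```

View pics/w7.png

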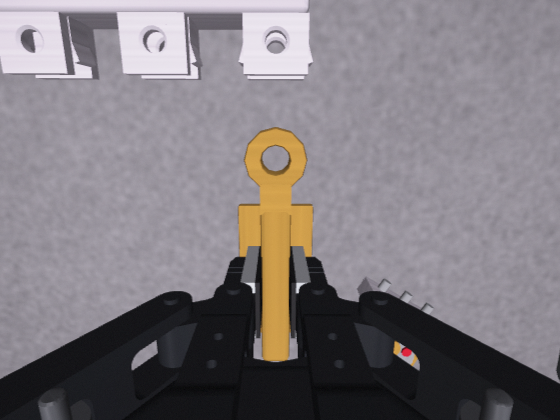

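jog_arm --deltas '[0.0015,0.0007,0.04,0,0,0,1,0.0015,0.0007,0.07,0,0,0,1,0.0015,0.0007,0.086,0,0,0,1,0.0015,0.0007,0.086,0,0,0,1,0.0015,0.0007,0.086,0,0,0,1,0.0215,0.0007,0.086,0,0,0,1,0.0315,0.0007,0.086,0,0,0,1,0.0415,0.0007,0.086,0,0,0,1,0.0415,0.0007,0.086,0,0,0,1]'

```text
time_s: 9.88
position: [0.6301, -0.0041, 0.0114]
tool_rot: [[0.052, 0.999, 0.0], [0.999, -0.052, 0.0], [0.0, 0.0, -1.0]]
ft_force: [0.1, 0.2, -1.4]
grip_width: 0.0109
```

Run:
```python
from h import *
s=st(); im=save('wrist','w8.png')
cv2.imwrite('pics/w8c.png',cv2.resize(im[0:260,120:420,::-1],None,fx=2.2,fy=2.2))
o=np.array([.0492,.0004,-.0161]);R=down(YAW)
for back in [.02,0,-.001]:
    eye=FORK[2]+XH*back; t=eye-R@np.array([o[0],o[1],0]); t[2]=s['position'][2]
    print(t.round(4),delta(s,t,R))
```

```text
t 9.88 p [ 0.6301 -0.0041  0.0114] f [ 0.13  0.16 -1.37] w 0.0109 q [-11.1  42.2  76.5   0.   61.2  -8.2]
[ 0.63   -0.0073  0.0114] [-0.0042, -0.0, -0.0, 0.0001, -0.0001, 0.0006]
[0.631  0.0127 0.0114] [0.0225, 0.0, 0.0, 0.0001, -0.0001, 0.0006]
[0.6311 0.0137 0.0114] [0.0238, 0.0, 0.0, 0.0001, -0.0001, 0.0006]
```

View pics/w8c.png

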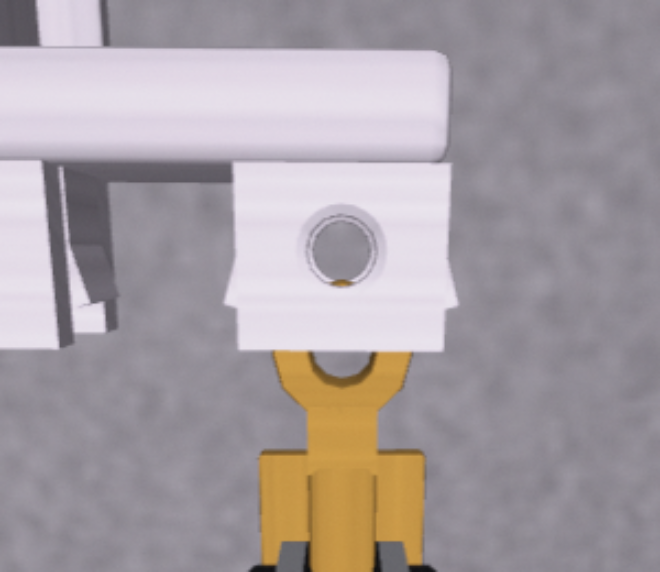

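jog_arm --deltas '[0.006,0,0,0,0,0,1,0.012,0,0,0,0,0,1,0.016,0,0,0,0,0,1,0.02,0,0,0,0,0,1,0.023,0,0,0,0,0,1,0.026,0,0,0,0,0,1,0.026,0,0,0,0,0,1,0.026,0,0,0,0,0,1]'

```text
time_s: 10.6
position: [0.6313, 0.0134, 0.0111]
tool_rot: [[0.054, 0.999, 0.0], [0.999, -0.054, 0.0], [0.0, 0.0, -1.0]]
ft_force: [0.4, -1.2, -0.2]
grip_width: 0.0112
```

Run:
```python
from h import *
s=st(); im=save('wrist','w9.png')
cv2.imwrite('pics/w9c.png',cv2.resize(im[0:260,120:420,::-1],None,fx=2.2,fy=2.2))
```

```text
t 10.6 p [0.6313 0.0134 0.0111] f [ 0.36 -1.17 -0.18] w 0.0112 q [-9.5 42.3 76.3  0.  61.4 -6.4]
```

View pics/w9c.png

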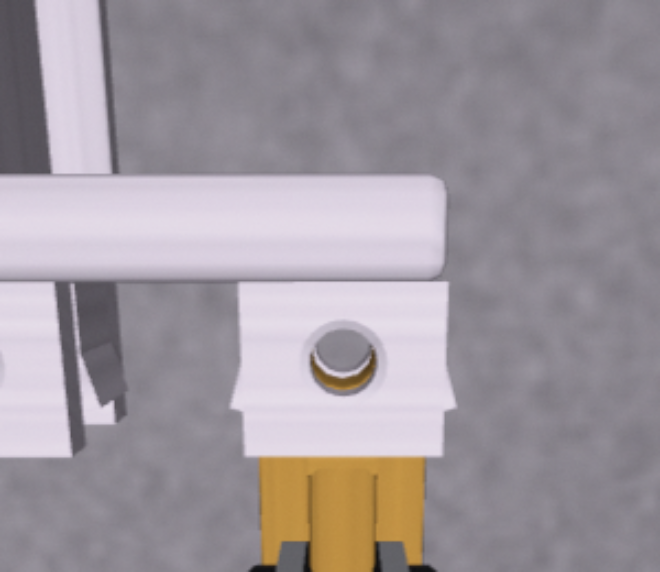

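jog_arm --deltas '[0.002,0,0,0,0,0,1,0.004,0,0,0,0,0,1,0.004,0,0,0,0,0,1]'

```text
time_s: 10.9
position: [0.632, 0.015, 0.0113]
tool_rot: [[0.054, 0.999, 0.002], [0.999, -0.054, -0.002], [-0.002, 0.002, -1.0]]
ft_force: [1.9, -6.8, -2.7]
grip_width: 0.0112
```

jog_arm --deltas '[-0.001,0,0.002,0,0,0,1,-0.001,0,0.0025,0,0,0,0.6,-0.001,0,0.0025,0,0,0,0.3,-0.001,0,0.0025,0,0,0,0.3,-0.001,0,0.0025,0,0,0,0.3,-0.001,0,-0.04,0,0,0,0.3,-0.001,0,-0.08,0,0,0,0.3,-0.02,0,-0.12,0,0,0,0.3,-0.05,0,-0.16,0,0,0,0,-0.05,0,-0.16,0,0,0,0,-0.05,0,-0.16,0,0,0,0]'

```text
time_s: 11.82
position: [0.6298, -0.0217, 0.1327]
tool_rot: [[0.055, 0.998, 0.003], [0.998, -0.055, -0.001], [-0.0, 0.003, -1.0]]
ft_force: [-0.1, 0.6, -1.1]
grip_width: 0.0426
```

Run:
```python
from h import *
s=st(); im=save('wrist','w10.png')
cv2.imwrite('pics/w10c.png',cv2.resize(im[40:340,60:360,::-1],None,fx=2,fy=2,interpolation=cv2.INTER_CUBIC))
print(delta(s,[.493,-.40,.17],down(YAW)))
```

```text
t 11.82 p [ 0.6298 -0.0217  0.1327] f [-0.07  0.62 -1.14] w 0.0426 q [-12.7  34.2  69.6   0.   76.   -9.6]
[-0.5137, -0.1541, -0.0501, 0.0011, 0.0001, -0.0004]
```

View pics/w10c.png

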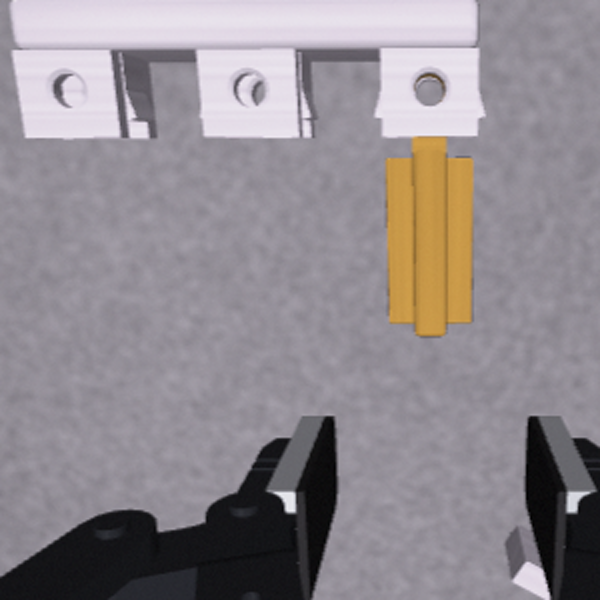

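jog_arm --deltas '[-0.5137,-0.154,-0.05,0,0,0,0,-0.5137,-0.154,-0.05,0,0,0,0,-0.5137,-0.154,-0.05,0,0,0,0,-0.5137,-0.154,-0.05,0,0,0,0,-0.5137,-0.154,-0.05,0,0,0,0,-0.5137,-0.154,-0.05,0,0,0,0,-0.5137,-0.154,-0.05,0,0,0,0,-0.5137,-0.154,-0.05,0,0,0,0,-0.5137,-0.154,-0.05,0,0,0,0,-0.5137,-0.154,-0.05,0,0,0,0,-0.5137,-0.154,-0.05,0,0,0,0,-0.5137,-0.154,-0.05,0,0,0,0]'

```text
time_s: 12.87
position: [0.4926, -0.3996, 0.1667]
tool_rot: [[0.056, 0.998, -0.002], [0.998, -0.056, 0.003], [0.003, -0.002, -1.0]]
ft_force: [0.0, 0.6, -0.9]
grip_width: 0.0425
```

Run:
```python
from h import *
s=st(); im=save('wrist','w11.png')
cv2.imwrite('pics/w11c.png',cv2.resize(im[100:340,140:410,::-1],None,fx=2.4,fy=2.4,interpolation=cv2.INTER_CUBIC))
```

```text
t 12.87 p [ 0.4926 -0.3996  0.1667] f [ 0.01  0.58 -0.93] w 0.0425 q [-49.7  33.1  65.8   0.   81.3 -46.5]
```

View pics/w11c.png

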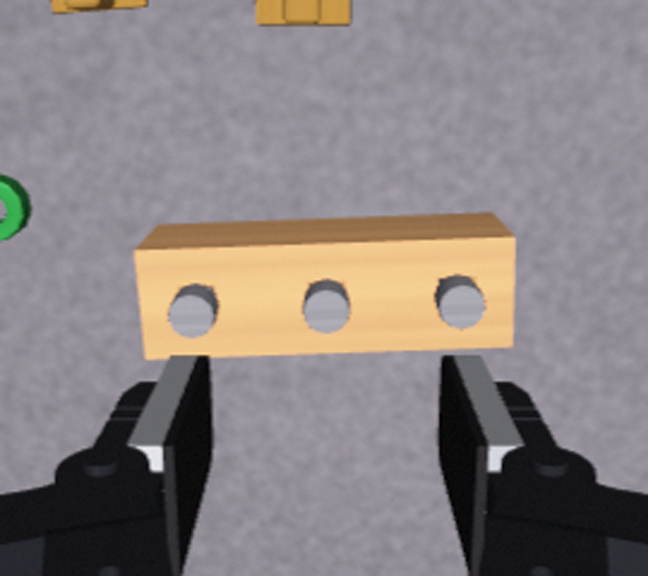

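Run:
```python
from h import *
s=st()
P=lambda u,v:(140+u/2.4-.3,100+v/2.4-.3)
for uv in [(192,317),(326,312),(461.5,307)]:
    X=ray('wrist',P(*uv),.054,s); print(X.round(4), delta(s,[X[0],X[1],.043],down(YAW)))
```

```text
t 12.92 p [ 0.4932 -0.3984  0.1669] f [-0.61  1.13  0.4 ] w 0.0425 q [-49.6  33.1  65.8   0.   81.3 -46.5]
[ 0.448  -0.4215  0.054 ] [-0.0345, -0.0581, 0.1652, -0.0006, -0.0008, 0.0001]
[ 0.4927 -0.4222  0.054 ] [-0.0321, 0.0014, 0.1651, -0.0006, -0.0008, 0.0001]
[ 0.5377 -0.4229  0.054 ] [-0.0298, 0.0614, 0.165, -0.0006, -0.0008, 0.0001]
```

jog_arm --deltas '[-0.03,0.06,0.06,0,0,0,0.2,-0.03,0.06,0.1,0,0,0,0.2,-0.03,0.06,0.1,0,0,0,0.2,-0.03,0.06,0.1,0,0,0,0.2,-0.03,0.06,0.1,0,0,0,0.2,-0.03,0.06,0.1,0,0,0,0.2]'

```text
time_s: 13.42
position: [0.5373, -0.4239, 0.0958]
tool_rot: [[0.053, 0.999, 0.002], [0.999, -0.053, -0.002], [-0.002, 0.002, -1.0]]
ft_force: [0.5, -0.4, 1.0]
grip_width: 0.0344
```

Run:
```python
from h import *
s=st(); im=save('wrist','w12.png')
cv2.imwrite('pics/w12c.png',cv2.resize(im[150:420,140:410,::-1],None,fx=2.2,fy=2.2,interpolation=cv2.INTER_CUBIC))
```

```text
t 13.42 p [ 0.5373 -0.4239  0.0958] f [ 0.46 -0.41  1.02] w 0.0344 q [-48.2  41.4  61.7   0.   76.8 -45.1]
```

View pics/w12c.png

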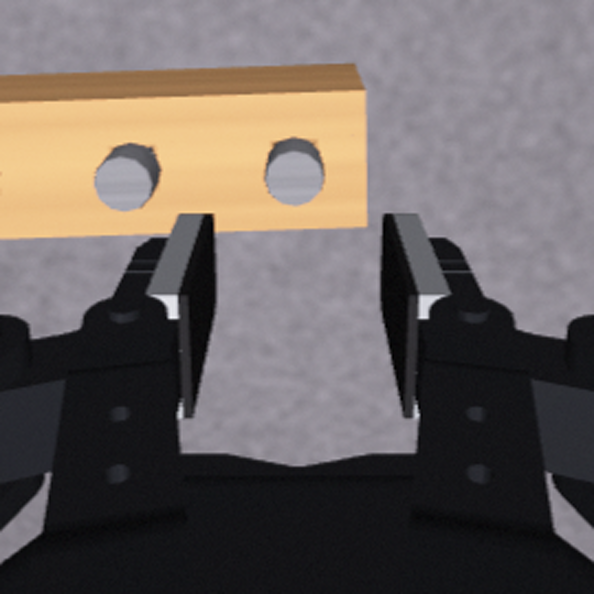

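Run:
```python
from h import *
s=st()
P=lambda u,v:(140+u/2.2-.3,150+v/2.2-.3)
X=ray('wrist',P(295,178),.054,s); print(X.round(4), delta(s,[X[0],X[1],.043],down(YAW)))
```

```text
t 13.47 p [ 0.5372 -0.4242  0.0961] f [ 0.1 -0.   0.3] w 0.034 q [-48.2  41.4  61.7   0.   76.8 -45.1]
[ 0.5372 -0.4242  0.054 ] [0.0001, -0.0002, 0.0707, 0.0007, 0.0007, 0.0002]
```

Centred. Descend and grip the pin's head.

jog_arm --deltas '[0,0,0.03,0,0,0,0.2,0,0,0.05,0,0,0,0.2,0,0,0.065,0,0,0,0.2,0,0,0.07,0,0,0,0.2,0,0,0.07,0,0,0,0.2,0,0,0.07,0,0,0,0.5,0,0,0.07,0,0,0,0.8,0,0,0.07,0,0,0,1,0,0,0.07,0,0,0,1,0,0,0.07,0,0,0,1]' --grip_force 40

```text
time_s: 14.3
position: [0.5373, -0.4248, 0.0425]
tool_rot: [[0.054, 0.999, 0.002], [0.999, -0.054, -0.002], [-0.002, 0.002, -1.0]]
ft_force: [-0.5, 0.4, 6.3]
grip_width: 0.0138
```

jog_arm --deltas '[0,0,-0.02,0,0,0,1,0,0,-0.05,0,0,0,1,0,0,-0.09,0,0,0,1,0,0,-0.09,0,0,0,1,0,0,-0.09,0,0,0,1]'

```text
time_s: 14.72
position: [0.5374, -0.4249, 0.1105]
tool_rot: [[0.054, 0.999, 0.003], [0.999, -0.054, -0.003], [-0.003, 0.003, -1.0]]
ft_force: [0.3, 0.2, -1.5]
grip_width: 0.0138
```

Run:
```python
from h import *
s=st(); im=save('wrist','w13.png')
cv2.imwrite('pics/w13c.png',cv2.resize(im[150:420,140:410,::-1],None,fx=2.2,fy=2.2,interpolation=cv2.INTER_CUBIC))
im=save('side','s13.png')
cv2.imwrite('pics/s13c.png',cv2.resize(im[100:250,220:400,::-1],None,fx=4,fy=4,interpolation=cv2.INTER_CUBIC))
```

```text
t 14.72 p [ 0.5374 -0.4249  0.1105] f [ 0.28  0.15 -1.51] w 0.0138 q [-48.2  40.7  60.6   0.   78.5 -45.1]
```

View pics/w13c.png

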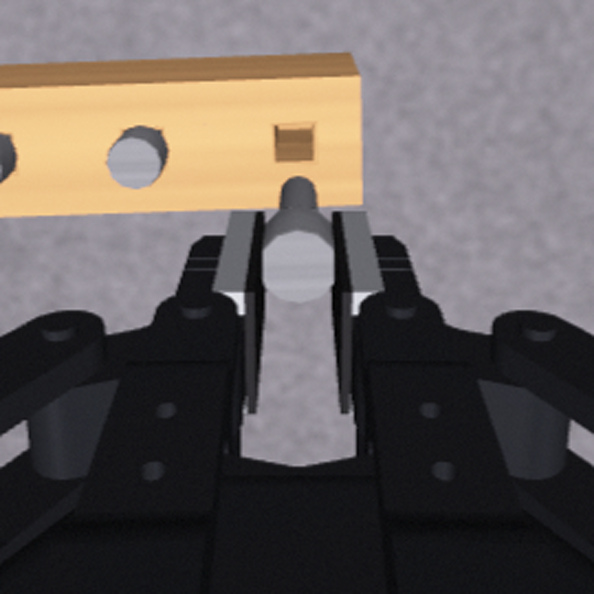

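View pics/s13c.png

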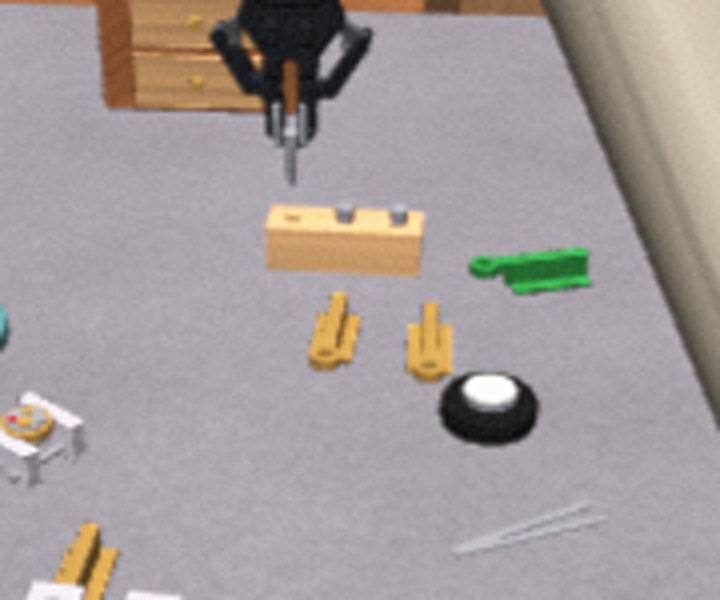

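Run:
```python
from h import *
s=st()
P=lambda u,v:(140+u/2.2-.3,150+v/2.2-.3)
X=ray('wrist',P(298.5,265.5),s['position'][2]+.0115,s); o=s['tool_rot'].T@(X-s['position']); print(o.round(4))
im=cv2.imread('pics/w10c.png')
o[2]=0; R=down(YAW)
t=FORK[2]-R@o; print(t, delta(s,[t[0],t[1],.12],R))
```

```text
t 14.82 p [ 0.5365 -0.424   0.1077] f [-0.08  0.61 -0.16] w 0.0136 q [-48.2  40.8  60.8  -0.   78.5 -45.1]
[ 0.001   0.0008 -0.0115]
[0.63328661 0.06085443 0.        ] [0.6525, 0.0939, -0.0158, -0.0003, -0.0003, 0.0]
```

jog_arm --deltas '[0.6525,0.094,-0.016,0,0,0,1,0.6525,0.094,-0.016,0,0,0,1,0.6525,0.094,-0.016,0,0,0,1,0.6525,0.094,-0.016,0,0,0,1,0.6525,0.094,-0.016,0,0,0,1,0.6525,0.094,-0.016,0,0,0,1,0.6525,0.094,-0.016,0,0,0,1,0.6525,0.094,-0.016,0,0,0,1,0.6525,0.094,-0.016,0,0,0,1,0.6525,0.094,-0.016,0,0,0,1,0.6525,0.094,-0.016,0,0,0,1,0.6525,0.094,-0.016,0,0,0,1]'

```text
time_s: 15.82
position: [0.6331, 0.0633, 0.1192]
tool_rot: [[0.053, 0.999, -0.003], [0.999, -0.053, 0.0], [0.0, -0.003, -1.0]]
ft_force: [-0.1, 0.9, -0.0]
grip_width: 0.014
```

jog_arm --deltas '[0,0,0,0,0,0,1,0,0,0,0,0,0,1,0,0,0,0,0,0,1,0,0,0,0,0,0,1,0,0,0,0,0,0,1]'

```text
time_s: 16.23
position: [0.6335, 0.0591, 0.1202]
tool_rot: [[0.056, 0.998, -0.001], [0.998, -0.056, -0.0], [-0.0, -0.001, -1.0]]
ft_force: [0.8, 1.4, -0.2]
grip_width: 0.0134
```

Run:
```python
from h import *
s=st(); im=save('wrist','w14.png')
cv2.imwrite('pics/w14c.png',cv2.resize(im[150:420,140:410,::-1],None,fx=2.2,fy=2.2,interpolation=cv2.INTER_CUBIC))
print(delta(s,[.6333,.0609,.078],down(YAW)))
```

```text
t 16.23 p [0.6335 0.0591 0.1202] f [ 0.76  1.45 -0.19] w 0.0134 q [-5.3 35.6 69.2 -0.  75.3 -2.1]
[0.0024, -0.0003, 0.0562, -0.0003, 0.0, -0.0006]
```

View pics/w14c.png

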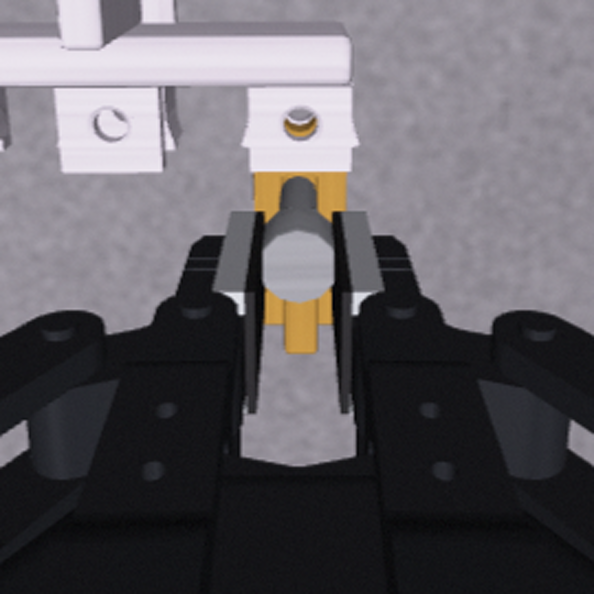

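jog_arm --deltas '[0,0,0,0,0,0,1,0,0,0,0,0,0,1,0,0,0,0,0,0,1,0,0,0,0,0,0,1,0,0,0,0,0,0,1]'

```text
time_s: 16.7
position: [0.6337, 0.0604, 0.1206]
tool_rot: [[0.054, 0.999, 0.0], [0.999, -0.054, 0.0], [0.0, 0.0, -1.0]]
ft_force: [0.6, 0.4, 0.4]
grip_width: 0.0138
```

Run:
```python
from h import *
s=st(); im=save('wrist','w15.png'); s2=st()
cv2.imwrite('pics/w15c.png',cv2.resize(im[170:290,200:350,::-1],None,fx=5,fy=5,interpolation=cv2.INTER_CUBIC))
print(delta(s,[.6333,.0609,.078],down(YAW)))
```

```text
t 16.7 p [0.6337 0.0604 0.1206] f [0.6  0.37 0.35] w 0.0138 q [-5.2 35.6 69.1  0.  75.3 -2.1]
t 16.75 p [0.6337 0.0605 0.1206] f [-0.    0.39 -0.12] w 0.0137 q [-5.2 35.6 69.1  0.  75.3 -2.1]
[0.0006, -0.0005, 0.0567, 0.0, -0.0, 0.0]
```

View pics/w15c.png

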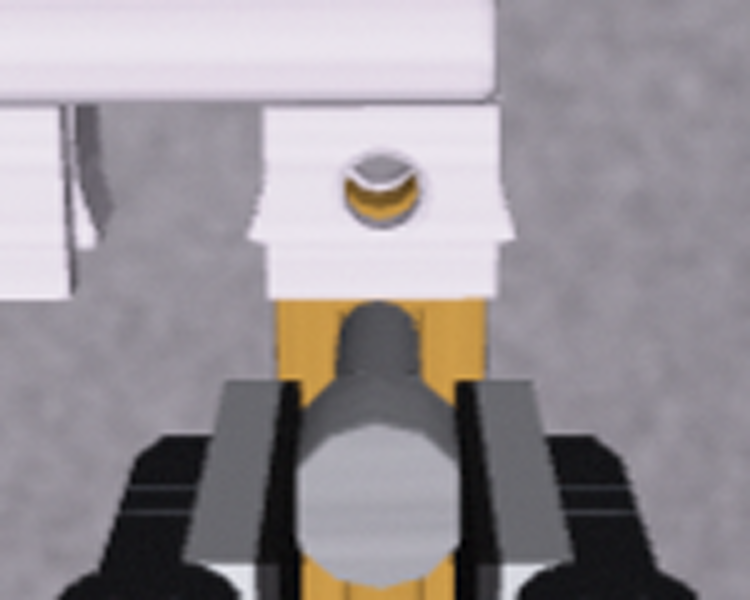

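Run:
```python
from h import *
s=st()
P=lambda u,v:(200+u/5-.4,170+v/5-.4)
H=ray('wrist',P(382,189),.037,s); T=ray('wrist',P(379,505),s['position'][2]+.0115,s)
S=ray('wrist',P(378.5,340),s['position'][2]-.0295,s) # shank bottom cyl front edge? 
print('hole',H.round(4),'pin',T.round(4),'off',(s['tool_rot'].T@(T-s['position'])).round(4))
t=s['position']+(H-T); print(delta(s,[t[0],t[1],.078]))
# predicted image of shank circle edge at start of taper
for z in (-.0295,-.0375):
  r=.0045 if z>-.03 else .0
  print((proj('wrist',[T[0],T[1]+r,s['position'][2]+z],s)-[200,170]+.4)*5)
```

```text
t 16.75 p [0.6337 0.0605 0.1206] f [-0.    0.39 -0.12] w 0.0137 q [-5.2 35.6 69.1  0.  75.3 -2.1]
hole [0.6351 0.0629 0.037 ] pin [0.6345 0.0613 0.1321] off [ 0.0009  0.0008 -0.0115]
[0.0021, 0.0007, 0.0568, 0.0, 0.0, 0.0]
[376.24405609 297.09367809]
[378.43951442 311.5177654 ]
```

jog_arm --deltas '[0.0025,0.0006,0.03,0,0,0,1,0.0025,0.0006,0.05,0,0,0,1,0.0025,0.0006,0.057,0,0,0,1,0.0025,0.0006,0.062,0,0,0,1,0.0025,0.0006,0.066,0,0,0,1,0.0025,0.0006,0.07,0,0,0,1]'

```text
time_s: 17.25
position: [0.6347, 0.0623, 0.0687]
tool_rot: [[0.054, 0.999, 0.002], [0.999, -0.054, -0.0], [-0.0, 0.002, -1.0]]
ft_force: [-0.4, 0.4, -0.3]
grip_width: 0.0138
```

Run:
```python
from h import *
s=st(); im=save('wrist','w16.png')
cv2.imwrite('pics/w16c.png',cv2.resize(im[150:300,190:360,::-1],None,fx=4,fy=4,interpolation=cv2.INTER_CUBIC))
```

```text
t 17.25 p [0.6347 0.0623 0.0687] f [-0.36  0.42 -0.27] w 0.0138 q [-5.  38.8 72.4  0.  68.8 -1.9]
```

View pics/w16c.png

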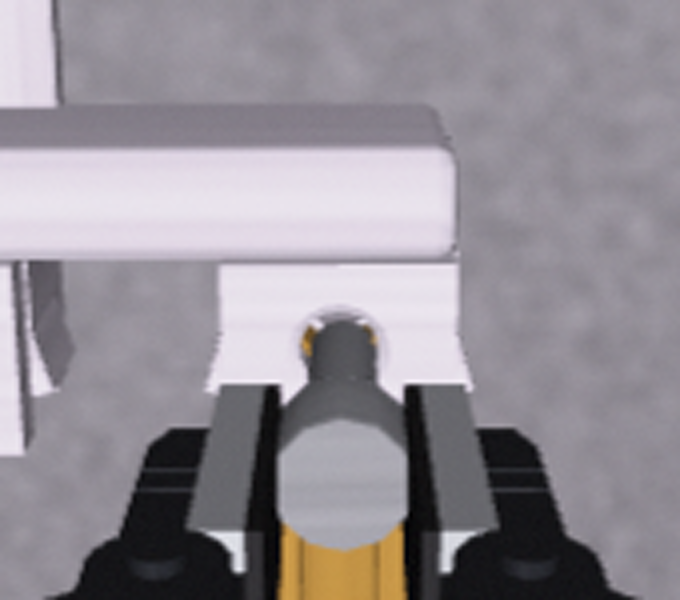

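jog_arm --deltas '[0,0,0.006,0,0,0,1,0,0,0.012,0,0,0,1,0,0,0.017,0,0,0,1,0,0,0.022,0,0,0,1,0,0,0.026,0,0,0,1,0,0,0.03,0,0,0,1]'

```text
time_s: 17.8
position: [0.6342, 0.0623, 0.0452]
tool_rot: [[0.054, 0.999, -0.0], [0.999, -0.054, -0.0], [-0.0, -0.0, -1.0]]
ft_force: [-0.9, 0.5, 0.2]
grip_width: 0.0142
```

jog_arm --deltas '[0,0,0.003,0,0,0,1,0,0,0.006,0,0,0,1,0,0,0.008,0,0,0,1,0,0,0.01,0,0,0,1,0,0,0.01,0,0,0,1]'

```text
time_s: 18.22
position: [0.6343, 0.0623, 0.0394]
tool_rot: [[0.054, 0.999, 0.001], [0.999, -0.054, -0.0], [-0.0, 0.001, -1.0]]
ft_force: [-3.8, -0.9, 8.7]
grip_width: 0.0132
```

jog_arm --deltas '[0,0,-0.001,0,0,0,0.6,0,0,-0.001,0,0,0,0.3,0,0,-0.001,0,0,0,0.2,0,0,-0.02,0,0,0,0.2,0,0,-0.06,0,0,0,0.2,0,0,-0.11,0,0,0,0.1,-0.05,0,-0.16,0,0,0,0,-0.07,0,-0.16,0,0,0,0,-0.07,0,-0.16,0,0,0,0]'

```text
time_s: 18.97
position: [0.6325, 0.0063, 0.1611]
tool_rot: [[0.057, 0.998, 0.006], [0.998, -0.057, -0.002], [-0.002, 0.006, -1.0]]
ft_force: [0.7, -0.5, -0.8]
grip_width: 0.0428
```

Run:
```python
from h import *
s=st(); im=save('wrist','w17.png'); im=save('top','t17.png')
cv2.imwrite('pics/t17c.png',cv2.resize(im[140:320,300:480,::-1],None,fx=3,fy=3,interpolation=cv2.INTER_CUBIC))
print(delta(s,[.50,-.28,.18],down(YAW)))
```

```text
t 18.97 p [0.6325 0.0063 0.1611] f [ 0.66 -0.55 -0.85] w 0.0428 q [-10.1  33.   67.   -0.1  79.7  -6.8]
[-0.3913, -0.1545, -0.0254, 0.0018, 0.0006, -0.0009]
```

View pics/w17.png

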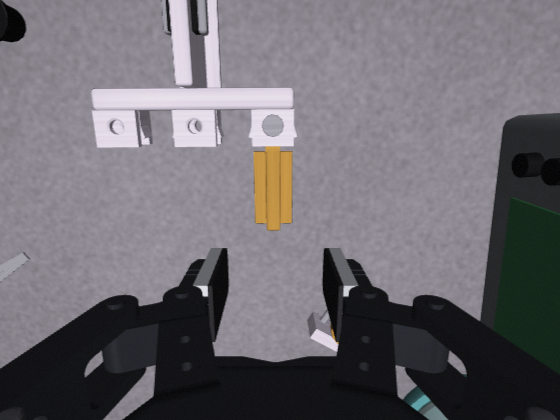

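View pics/t17c.png

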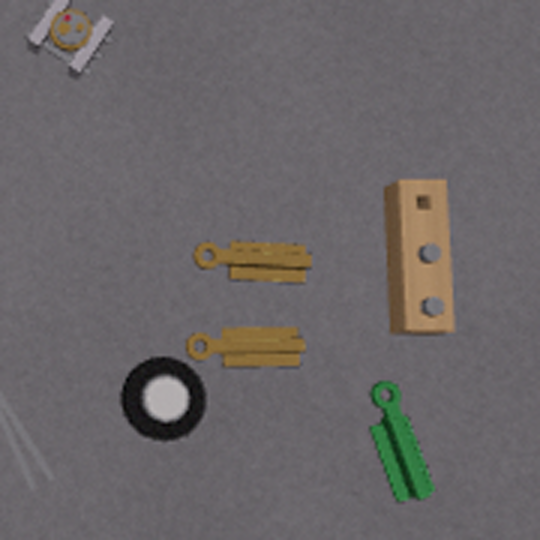

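Run:
```python
from h import *
s=st()
print(delta(s,[.4915,-.288,.09],down(-3.25)))
```

```text
t 19.07 p [0.6312 0.0095 0.1578] f [-0.37 -0.24  0.03] w 0.043 q [-9.9 33.2 67.2  0.  79.7 -6.7]
[-0.4064, -0.164, 0.0903, -0.0001, -0.0001, 0.0004]
```

jog_arm --deltas '[-0.4064,-0.164,0.04,0,0,0,-0.2,-0.4064,-0.164,0.04,0,0,0,-0.2,-0.4064,-0.164,0.04,0,0,0,-0.2,-0.4064,-0.164,0.04,0,0,0,-0.2,-0.4064,-0.164,0.04,0,0,0,-0.2,-0.4064,-0.164,0.04,0,0,0,-0.2,-0.4064,-0.164,0.04,0,0,0,-0.2,-0.4064,-0.164,0.06,0,0,0,-0.2,-0.4064,-0.164,0.08,0,0,0,-0.2,-0.4064,-0.164,0.09,0,0,0,-0.2,-0.4064,-0.164,0.09,0,0,0,-0.2,-0.4064,-0.164,0.09,0,0,0,-0.2]'

```text
time_s: 20.07
position: [0.4927, -0.2863, 0.0902]
tool_rot: [[0.052, 0.999, -0.001], [0.999, -0.052, 0.001], [0.001, -0.001, -1.0]]
ft_force: [-0.4, 1.0, 0.3]
grip_width: 0.0512
```

jog_arm --deltas '[0,0,0,0,0,0,-0.2,0,0,0,0,0,0,-0.2,0,0,0,0,0,0,-0.2,0,0,0,0,0,0,-0.2]'

```text
time_s: 20.4
position: [0.4925, -0.2874, 0.0911]
tool_rot: [[0.053, 0.999, 0.001], [0.999, -0.053, -0.001], [-0.001, 0.001, -1.0]]
ft_force: [-0.3, -0.3, -0.8]
grip_width: 0.0514
```

Run:
```python
from h import *
s=st(); im=save('wrist','w18.png')
print(delta(s,[.4915,-.288,.010],down(-3.25)))
```

```text
t 20.4 p [ 0.4925 -0.2874  0.0911] f [-0.33 -0.31 -0.78] w 0.0514 q [-42.2  31.6  82.9   0.   65.5 -39.1]
[-0.0008, -0.0013, 0.1081, 0.0002, 0.0002, 0.0011]
```

View pics/w18.png

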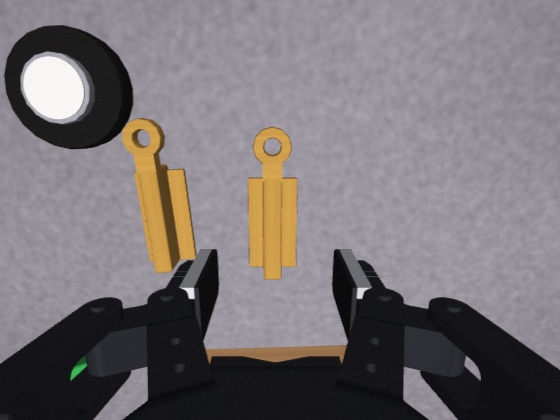

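jog_arm --deltas '[-0.001,-0.0013,0.04,0,0,0,-0.2,-0.001,-0.0013,0.07,0,0,0,-0.2,-0.001,-0.0013,0.095,0,0,0,-0.2,-0.001,-0.0013,0.107,0,0,0,-0.1,-0.001,-0.0013,0.107,0,0,0,0.2,-0.001,-0.0013,0.107,0,0,0,0.6,-0.001,-0.0013,0.107,0,0,0,1,-0.001,-0.0013,0.107,0,0,0,1,-0.001,-0.0013,0.107,0,0,0,1,-0.001,-0.0013,0.107,0,0,0,1]'

```text
time_s: 21.28
position: [0.4917, -0.289, 0.0116]
tool_rot: [[0.054, 0.999, 0.002], [0.999, -0.054, -0.002], [-0.002, 0.002, -1.0]]
ft_force: [-0.2, 1.1, 5.6]
grip_width: 0.011
```

Run:
```python
from h import *
s=st(); im=save('wrist','w19.png')
cv2.imwrite('pics/w19c.png',cv2.resize(im[100:300,180:370,::-1],None,fx=3,fy=3,interpolation=cv2.INTER_CUBIC))
```

```text
t 21.28 p [ 0.4917 -0.289   0.0116] f [-0.2   1.11  5.6 ] w 0.011 q [-42.3  37.8  87.2   0.   54.9 -39.2]
```

View pics/w19c.png

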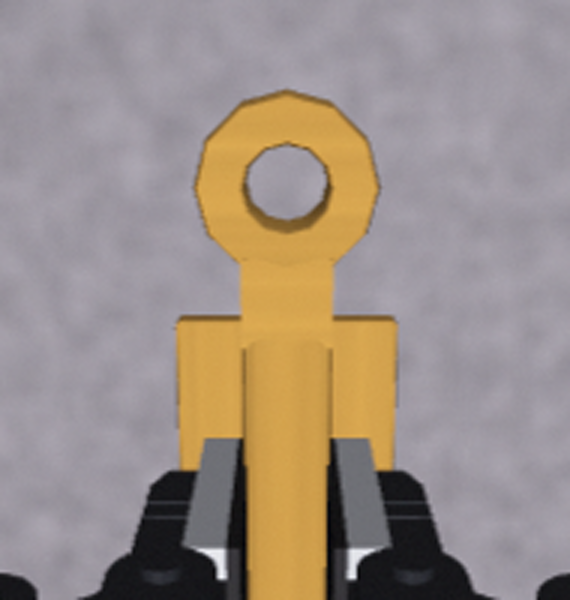

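Run:
```python
from h import *
s=st(); o=eyeoff(s,(275.5,160.7)); print('off',o.round(4))
R=down(YAW)
for back,z in [(.05,.07),(.0,.0135)]:
    eye=FORK[1]+XH*back; t=eye-R@np.array([o[0],o[1],0]); t[2]=z
    print(t.round(4),delta(s,t,R))
```

```text
t 21.33 p [ 0.4917 -0.289   0.0116] f [-0.14  0.54  6.85] w 0.011 q [-42.3  37.8  87.2   0.   54.9 -39.2]
off [ 0.048   0.0008 -0.0139]
[ 0.5685 -0.0322  0.07  ] [0.3472, 0.0839, -0.0782, 0.0007, 0.0005, 0.0001]
[0.5712 0.0177 0.0135] [0.414, 0.0838, -0.003, 0.0007, 0.0005, 0.0001]
```

jog_arm --deltas '[0,0,-0.04,0,0,0,1,0,0,-0.08,0,0,0,1,0.347,0.0845,-0.08,0,0,0,1,0.347,0.0845,-0.08,0,0,0,1,0.347,0.0845,-0.08,0,0,0,1,0.347,0.0845,-0.08,0,0,0,1,0.347,0.0845,-0.08,0,0,0,1,0.347,0.0845,-0.08,0,0,0,1,0.347,0.0845,-0.08,0,0,0,1,0.347,0.0845,-0.08,0,0,0,1,0.347,0.0845,-0.08,0,0,0,1,0.347,0.0845,-0.08,0,0,0,1]'

```text
time_s: 22.33
position: [0.5683, -0.0328, 0.0704]
tool_rot: [[0.054, 0.999, -0.0], [0.999, -0.054, -0.0], [-0.0, 0.0, -1.0]]
ft_force: [0.1, -0.9, -2.0]
grip_width: 0.0106
```

jog_arm --deltas '[0,0,0,0,0,0,1,0,0,0,0,0,0,1,0,0,0,0,0,0,1,0,0,0,0,0,0,1]'

```text
time_s: 22.67
position: [0.5683, -0.0327, 0.0703]
tool_rot: [[0.055, 0.998, -0.0], [0.998, -0.055, -0.0], [-0.0, -0.0, -1.0]]
ft_force: [0.6, -0.1, -2.0]
grip_width: 0.0109
```

Run:
```python
from h import *
s=st(); im=save('wrist','w20.png')
R=down(YAW)
for back,z in [(.05,.0135),(.02,.0135),(.0,.0135)]:
    eye=np.array([.5752,.0665,0])+XH*back; t=eye-R@np.array([.048,.0008,0]); t[2]=z
    print(t.round(4),delta(s,t,R))
```

```text
t 22.67 p [ 0.5683 -0.0327  0.0703] f [ 0.56 -0.14 -1.95] w 0.0109 q [-15.2  33.   84.3  -0.   62.7 -12.1]
[ 0.5691 -0.0313  0.0135] [0.002, 0.0009, 0.0758, -0.0, 0.0, -0.0003]
[ 0.5707 -0.0014  0.0135] [0.042, 0.0009, 0.0758, -0.0, 0.0, -0.0003]
[0.5718 0.0186 0.0135] [0.0686, 0.0009, 0.0758, -0.0, 0.0, -0.0003]
```

View pics/w20.png

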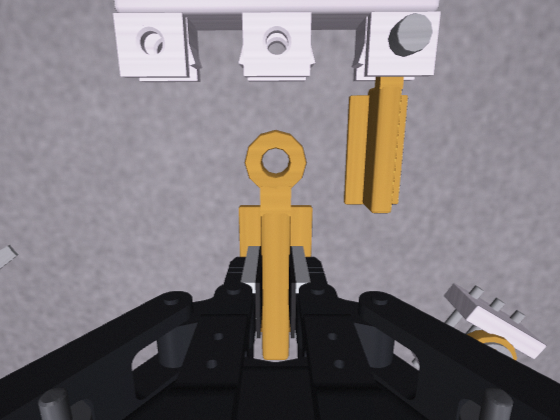

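jog_arm --deltas '[0.002,0.001,0.04,0,0,0,1,0.002,0.001,0.065,0,0,0,1,0.002,0.001,0.076,0,0,0,1,0.002,0.001,0.076,0,0,0,1,0.002,0.001,0.076,0,0,0,1,0.018,0.001,0.076,0,0,0,1,0.03,0.001,0.076,0,0,0,1,0.04,0.001,0.076,0,0,0,1,0.046,0.001,0.076,0,0,0,1,0.052,0.001,0.076,0,0,0,1,0.057,0.001,0.076,0,0,0,1,0.062,0.001,0.076,0,0,0,1]'

```text
time_s: 23.72
position: [0.5717, 0.0148, 0.0134]
tool_rot: [[0.054, 0.999, 0.0], [0.999, -0.054, -0.0], [-0.0, 0.0, -1.0]]
ft_force: [-0.7, 0.1, -0.9]
grip_width: 0.0108
```

jog_arm --deltas '[0.003,0,0,0,0,0,1,0.006,0,0,0,0,0,1,0.008,0,0,0,0,0,1,0.009,0,0,0,0,0,1,0.009,0,0,0,0,0,1]'

```text
time_s: 24.13
position: [0.572, 0.0191, 0.0133]
tool_rot: [[0.054, 0.999, -0.0], [0.999, -0.054, -0.003], [-0.003, -0.0, -1.0]]
ft_force: [-2.0, -10.4, -0.5]
grip_width: 0.0108
```

Run:
```python
from h import *
s=st(); im=save('wrist','w21.png')
cv2.imwrite('pics/w21c.png',cv2.resize(im[50:300,130:430,::-1],None,fx=2.2,fy=2.2,interpolation=cv2.INTER_CUBIC))
```

```text
t 24.13 p [0.572  0.0191 0.0133] f [ -1.98 -10.42  -0.53] w 0.0108 q [-9.8 37.8 86.6 -0.2 55.5 -6.6]
```

View pics/w21c.png

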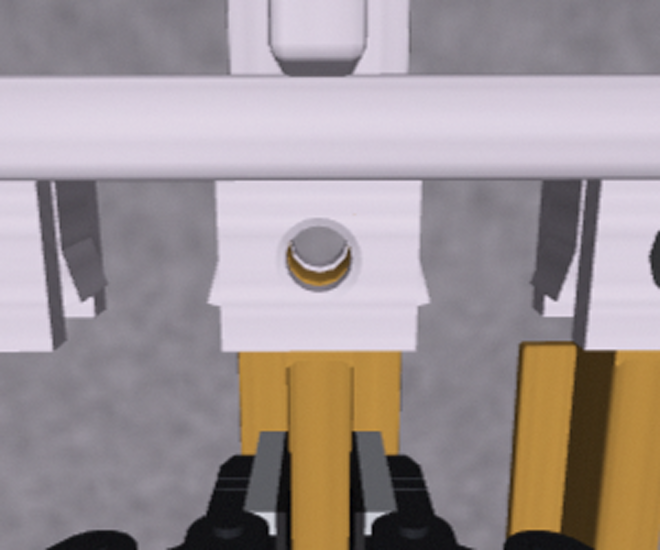

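jog_arm --deltas '[-0.002,0,0.002,0,0,0,1,-0.002,0,0.0025,0,0,0,0.6,-0.002,0,0.0025,0,0,0,0.4,-0.002,0,0.0025,0,0,0,0.35,-0.002,0,0.0025,0,0,0,0.35,-0.002,0,-0.04,0,0,0,0.35,-0.002,0,-0.08,0,0,0,0.35,-0.03,0,-0.12,0,0,0,0.3,-0.05,0,-0.16,0,0,0,0.2,-0.05,0,-0.16,0,0,0,0.2,-0.05,0,-0.16,0,0,0,0.2]'

```text
time_s: 25.1
position: [0.5706, -0.0169, 0.1348]
tool_rot: [[0.055, 0.998, 0.003], [0.998, -0.055, -0.001], [-0.001, 0.003, -1.0]]
ft_force: [-0.4, -0.6, -0.9]
grip_width: 0.0343
```

Run:
```python
from h import *
s=st(); im=save('wrist','w22.png')
cv2.imwrite('pics/w22c.png',cv2.resize(im[40:340,60:400,::-1],None,fx=2,fy=2,interpolation=cv2.INTER_CUBIC))
print(delta(s,[.4925,-.4235,.105],down(YAW)))
```

```text
t 25.1 p [ 0.5706 -0.0169  0.1348] f [-0.4  -0.56 -0.93] w 0.0343 q [-13.6  28.7  79.8   0.   71.3 -10.4]
[-0.547, -0.0743, 0.0397, 0.0011, 0.0002, -0.0003]
```

View pics/w22c.png

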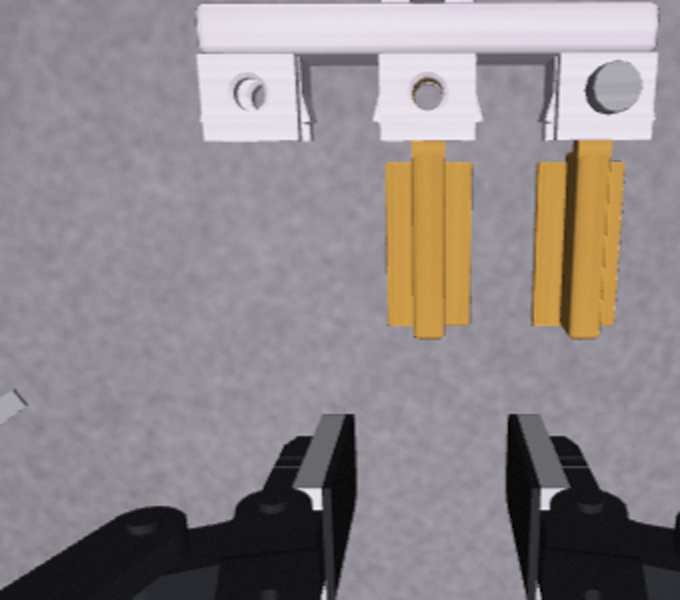

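Good. Next, the middle pin, which should be at about (0.4925, -0.4235).

jog_arm --deltas '[-0.547,-0.0743,0,0,0,0,0.2,-0.547,-0.0743,0,0,0,0,0.2,-0.547,-0.0743,0,0,0,0,0.2,-0.547,-0.0743,0,0,0,0,0.2,-0.547,-0.0743,0,0,0,0,0.2,-0.547,-0.0743,0,0,0,0,0.2,-0.547,-0.0743,0,0,0,0,0.2,-0.547,-0.0743,0,0,0,0,0.2,-0.547,-0.0743,0,0,0,0,0.2,-0.547,-0.0743,0.02,0,0,0,0.2,-0.547,-0.0743,0.0397,0,0,0,0.2,-0.547,-0.0743,0.0397,0,0,0,0.2]'

```text
time_s: 26.15
position: [0.4905, -0.4228, 0.0984]
tool_rot: [[0.056, 0.998, -0.005], [0.998, -0.056, 0.007], [0.006, -0.006, -1.0]]
ft_force: [-0.6, 1.7, -0.9]
grip_width: 0.0341
```

jog_arm --deltas '[0,0,0,0,0,0,0.2,0,0,0,0,0,0,0.2,0,0,0,0,0,0,0.2,0,0,0,0,0,0,0.2,0,0,0,0,0,0,0.2]'

```text
time_s: 26.57
position: [0.4928, -0.4224, 0.1043]
tool_rot: [[0.053, 0.999, 0.001], [0.999, -0.053, -0.001], [-0.001, 0.001, -1.0]]
ft_force: [0.3, 0.5, 0.7]
grip_width: 0.0341
```

Run:
```python
from h import *
s=st(); im=save('wrist','w23.png')
cv2.imwrite('pics/w23c.png',cv2.resize(im[150:420,140:410,::-1],None,fx=2.2,fy=2.2,interpolation=cv2.INTER_CUBIC))
```

```text
t 26.57 p [ 0.4928 -0.4224  0.1043] f [0.26 0.49 0.68] w 0.0341 q [-51.   37.6  68.    0.   74.3 -48. ]
```

View pics/w23c.png

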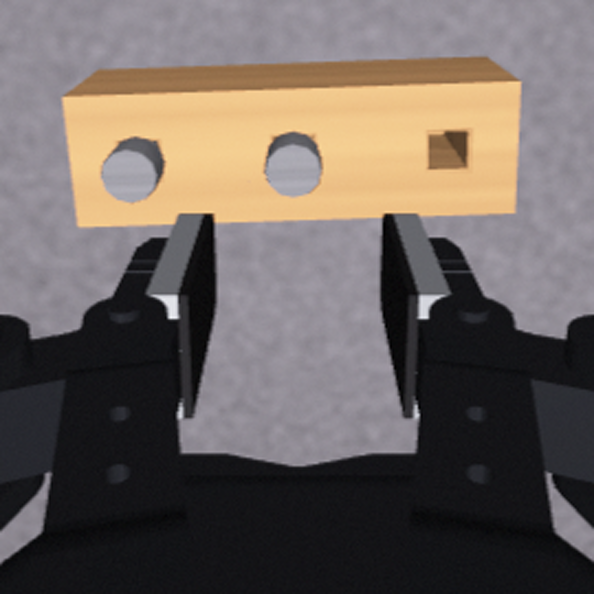

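Run:
```python
from h import *
s=st()
P=lambda u,v:(140+u/2.2-.3,150+v/2.2-.3)
X=ray('wrist',P(293.5,168),.054,s); print(X.round(4), delta(s,[X[0],X[1],.0425],down(YAW)))
X=ray('wrist',P(131.5,175),.054,s); print(X.round(4))
```

```text
t 26.62 p [ 0.4927 -0.4225  0.1042] f [-0.93  0.02 -0.28] w 0.0339 q [-51.1  37.6  68.    0.   74.3 -48. ]
[ 0.4922 -0.4225  0.054 ] [0.0001, -0.0007, 0.0822, 0.0002, 0.0002, 0.0003]
[ 0.4477 -0.4221  0.054 ]
```

jog_arm --deltas '[0,-0.0007,0.03,0,0,0,0.2,0,-0.0007,0.06,0,0,0,0.2,0,-0.0007,0.076,0,0,0,0.2,0,-0.0007,0.082,0,0,0,0.2,0,-0.0007,0.082,0,0,0,0.2,0,-0.0007,0.082,0,0,0,0.5,0,-0.0007,0.082,0,0,0,0.8,0,-0.0007,0.082,0,0,0,1,0,-0.0007,0.082,0,0,0,1,0,-0.0007,0.082,0,0,0,1]'

```text
time_s: 27.45
position: [0.4922, -0.4235, 0.0433]
tool_rot: [[0.054, 0.999, 0.002], [0.999, -0.054, -0.002], [-0.002, 0.002, -1.0]]
ft_force: [-0.1, 0.9, 6.6]
grip_width: 0.014
```

jog_arm --deltas '[0,0,-0.02,0,0,0,1,0,0,-0.05,0,0,0,1,0,0,-0.09,0,0,0,1,0,0,-0.09,0,0,0,1,0,0,-0.09,0,0,0,1]'

```text
time_s: 27.87
position: [0.4921, -0.4234, 0.1112]
tool_rot: [[0.054, 0.999, 0.002], [0.999, -0.054, -0.003], [-0.002, 0.002, -1.0]]
ft_force: [-0.3, -0.2, 0.4]
grip_width: 0.0135
```

Run:
```python
from h import *
s=st(); R=down(YAW)
t=np.array([.5752,.0665,0])-R@np.array([.001,.0008,0]); print(t,delta(s,[t[0],t[1],.12],R))
```

```text
t 27.87 p [ 0.4921 -0.4234  0.1112] f [-0.32 -0.2   0.38] w 0.0135 q [-51.1  37.2  67.6  -0.   75.  -48. ]
[0.57434709 0.06554473 0.        ] [0.6569, 0.0744, -0.0133, 0.0007, 0.0008, 0.0]
```

jog_arm --deltas '[0.657,0.0744,-0.013,0,0,0,1,0.657,0.0744,-0.013,0,0,0,1,0.657,0.0744,-0.013,0,0,0,1,0.657,0.0744,-0.013,0,0,0,1,0.657,0.0744,-0.013,0,0,0,1,0.657,0.0744,-0.013,0,0,0,1,0.657,0.0744,-0.013,0,0,0,1,0.657,0.0744,-0.013,0,0,0,1,0.657,0.0744,-0.013,0,0,0,1,0.657,0.0744,-0.013,0,0,0,1,0.657,0.0744,-0.013,0,0,0,1,0.657,0.0744,-0.013,0,0,0,1]'

```text
time_s: 28.87
position: [0.5733, 0.0686, 0.1181]
tool_rot: [[0.053, 0.999, -0.002], [0.999, -0.053, 0.0], [0.0, -0.002, -1.0]]
ft_force: [0.2, -0.0, -0.4]
grip_width: 0.0136
```

jog_arm --deltas '[0,0,0,0,0,0,1,0,0,0,0,0,0,1,0,0,0,0,0,0,1,0,0,0,0,0,0,1,0,0,0,0,0,0,1,0,0,0,0,0,0,1,0,0,0,0,0,0,1,0,0,0,0,0,0,1,0,0,0,0,0,0,1]'

```text
time_s: 29.62
position: [0.574, 0.0658, 0.1193]
tool_rot: [[0.054, 0.999, -0.0], [0.999, -0.054, -0.0], [-0.0, -0.0, -1.0]]
ft_force: [-1.1, -0.6, -0.3]
grip_width: 0.0134
```

Run:
```python
from h import *
s=st(); im=save('wrist','w24.png'); st()
cv2.imwrite('pics/w24c.png',cv2.resize(im[170:290,200:350,::-1],None,fx=5,fy=5,interpolation=cv2.INTER_CUBIC))
```

```text
t 29.62 p [0.574  0.0658 0.1193] f [-1.07 -0.56 -0.26] w 0.0134 q [-5.2 30.3 79.7 -0.  70.  -2.1]
t 29.67 p [0.574  0.0658 0.1193] f [0.4  0.64 0.1 ] w 0.0133 q [-5.2 30.3 79.7 -0.  70.  -2.1]
```

View pics/w24c.png

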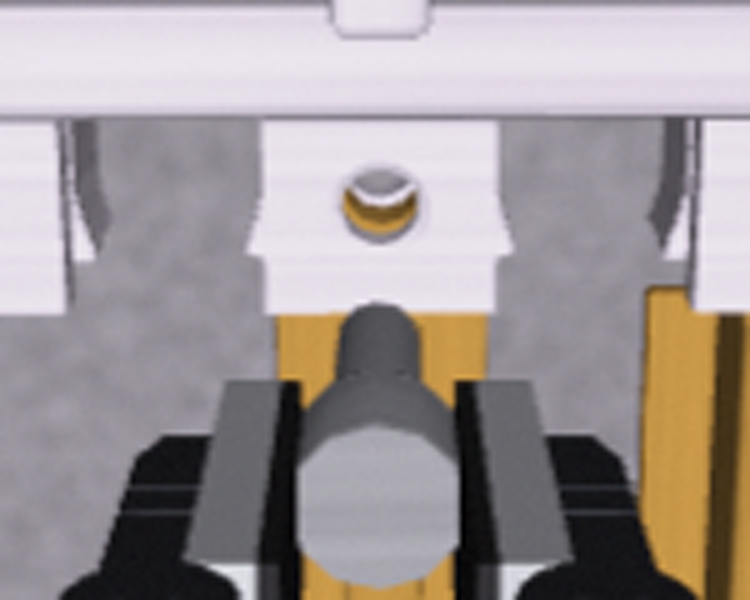

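Run:
```python
from h import *
s=st()
P=lambda u,v:(200+u/5-.4,170+v/5-.4)
H=ray('wrist',P(380.5,204),.037,s); T=ray('wrist',P(378.5,505),s['position'][2]+.0115,s)
print('hole',H.round(4),'pin',T.round(4))
t=s['position']+(H-T); print(delta(s,[t[0],t[1],.069]))
```

```text
t 29.67 p [0.574  0.0658 0.1193] f [0.4  0.64 0.1 ] w 0.0133 q [-5.2 30.3 79.7 -0.  70.  -2.1]
hole [0.5752 0.0665 0.037 ] pin [0.5748 0.0667 0.1308]
[-0.0003, 0.0005, 0.0671, 0.0, 0.0, 0.0]
```

jog_arm --deltas '[0.0001,0.0005,0.03,0,0,0,1,0.0001,0.0005,0.05,0,0,0,1,0.0001,0.0005,0.056,0,0,0,1,0.0001,0.0005,0.06,0,0,0,1,0.0001,0.0005,0.064,0,0,0,1,0.0001,0.0005,0.068,0,0,0,1,0.0001,0.0005,0.068,0,0,0,1]'

```text
time_s: 30.25
position: [0.5745, 0.0661, 0.0684]
tool_rot: [[0.054, 0.999, 0.0], [0.999, -0.054, -0.0], [-0.0, 0.0, -1.0]]
ft_force: [-0.7, 0.5, 0.4]
grip_width: 0.0136
```

Run:
```python
from h import *
s=st(); im=save('wrist','w25.png')
cv2.imwrite('pics/w25c.png',cv2.resize(im[150:300,190:360,::-1],None,fx=3,fy=3,interpolation=cv2.INTER_CUBIC))
```

```text
t 30.25 p [0.5745 0.0661 0.0684] f [-0.65  0.45  0.41] w 0.0136 q [-5.2 33.9 82.9 -0.  63.2 -2.1]
```

View pics/w25c.png

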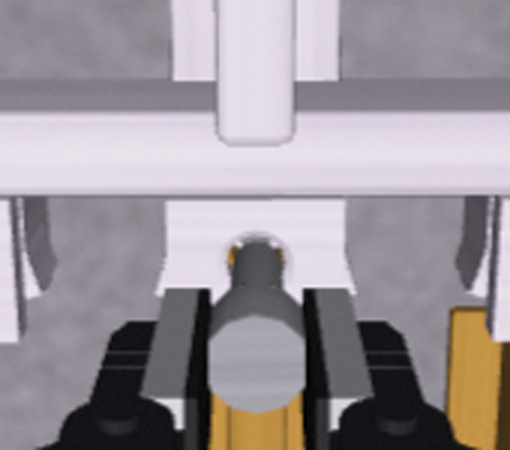

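jog_arm --deltas '[0,0,0.006,0,0,0,1,0,0,0.012,0,0,0,1,0,0,0.017,0,0,0,1,0,0,0.022,0,0,0,1,0,0,0.027,0,0,0,1,0,0,0.031,0,0,0,1,0,0,0.034,0,0,0,1,0,0,0.037,0,0,0,1,0,0,0.039,0,0,0,1,0,0,0.039,0,0,0,1]'

```text
time_s: 31.13
position: [0.5745, 0.0661, 0.0402]
tool_rot: [[0.054, 0.999, 0.001], [0.999, -0.054, -0.0], [-0.0, 0.001, -1.0]]
ft_force: [-3.9, -0.1, 9.8]
grip_width: 0.0137
```

jog_arm --deltas '[0,0,-0.001,0,0,0,0.6,0,0,-0.001,0,0,0,0.3,0,0,-0.001,0,0,0,0.2,0,0,-0.02,0,0,0,0.2,0,0,-0.06,0,0,0,0.2,0,0,-0.11,0,0,0,0.1,-0.05,0,-0.16,0,0,0,0,-0.08,0,-0.16,0,0,0,0,-0.08,0,-0.16,0,0,0,0,-0.08,0,-0.16,0,0,0,0]'

```text
time_s: 31.97
position: [0.5712, 0.0052, 0.1592]
tool_rot: [[0.056, 0.998, 0.001], [0.998, -0.056, -0.0], [0.0, 0.001, -1.0]]
ft_force: [0.1, 0.5, -0.2]
grip_width: 0.0427
```

Run:
```python
from h import *
s=st(); im=save('wrist','w26.png'); im=save('top','t26.png')
cv2.imwrite('pics/t26c.png',cv2.resize(im[140:320,240:480,::-1],None,fx=3,fy=3,interpolation=cv2.INTER_CUBIC))
s=st(); print(delta(s,[.4163,-.279,.09],down(0.1)))
```

```text
t 31.97 p [0.5712 0.0052 0.1592] f [ 0.07  0.49 -0.16] w 0.0427 q [-11.4  27.4  77.7   0.   74.9  -8.1]
t 32.07 p [0.5708 0.0067 0.1582] f [0.14 0.08 0.21] w 0.0426 q [-11.2  27.4  77.7   0.   74.9  -8.1]
[-0.3916, -0.1849, 0.091, -0.0005, -0.0002, -0.0178]
```

View pics/w26.png

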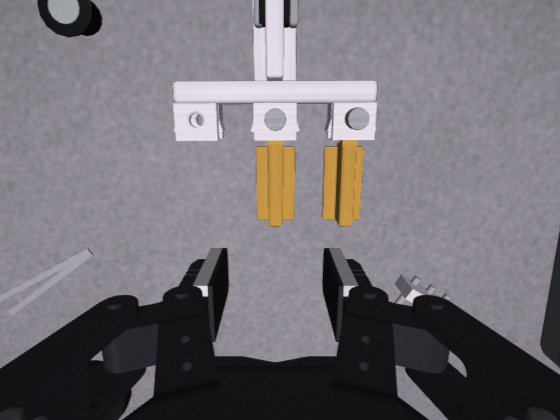

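View pics/t26c.png

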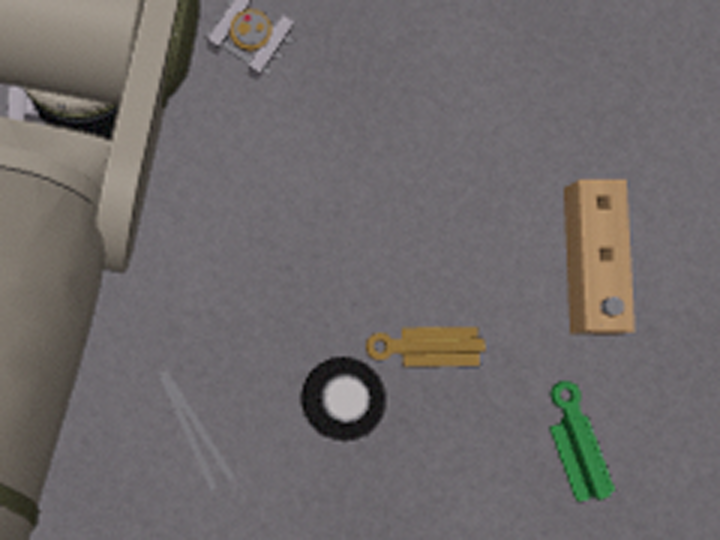

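jog_arm --deltas '[-0.3916,-0.185,0,0,0,-0.0178,-0.1,-0.3916,-0.185,0,0,0,-0.0178,-0.1,-0.3916,-0.185,0,0,0,-0.0178,-0.1,-0.3916,-0.185,0,0,0,-0.0178,-0.1,-0.3916,-0.185,0,0,0,-0.0178,-0.1,-0.3916,-0.185,0,0,0,-0.0178,-0.1,-0.3916,-0.185,0,0,0,-0.0178,-0.1,-0.3916,-0.185,0,0,0,-0.0178,-0.1,-0.3916,-0.185,0.03,0,0,-0.0178,-0.1,-0.3916,-0.185,0.06,0,0,-0.0178,-0.1,-0.3916,-0.185,0.09,0,0,-0.0178,-0.1,-0.3916,-0.185,0.09,0,0,-0.0178,-0.1]'

```text
time_s: 33.07
position: [0.4155, -0.2773, 0.0875]
tool_rot: [[-0.003, 1.0, -0.006], [1.0, 0.003, 0.006], [0.006, -0.006, -1.0]]
ft_force: [0.2, 0.4, -1.1]
grip_width: 0.0468
```

jog_arm --deltas '[0,0,0,0,0,0,-0.1,0,0,0,0,0,0,-0.1,0,0,0,0,0,0,-0.1,0,0,0,0,0,0,-0.1,0,0,0,0,0,0,-0.1]'

```text
time_s: 33.48
position: [0.4171, -0.2797, 0.0923]
tool_rot: [[-0.002, 1.0, 0.001], [1.0, 0.002, -0.001], [-0.001, 0.001, -1.0]]
ft_force: [-1.2, -0.8, -0.2]
grip_width: 0.0471
```

Run:
```python
from h import *
s=st(); im=save('wrist','w27.png')
print(delta(s,[.4163,-.279,.010],down(.1)))
```

```text
t 33.48 p [ 0.4171 -0.2797  0.0923] f [-1.15 -0.75 -0.16] w 0.0471 q [-47.4  25.9  93.9   0.   60.2 -47.5]
[0.001, -0.0012, 0.1098, 0.0003, 0.0004, 0.0002]
```

View pics/w27.png

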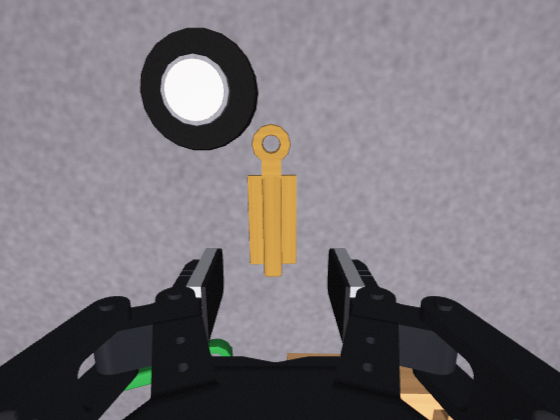

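jog_arm --deltas '[0.001,-0.0012,0.04,0,0,0,-0.1,0.001,-0.0012,0.07,0,0,0,-0.1,0.001,-0.0012,0.095,0,0,0,-0.1,0.001,-0.0012,0.109,0,0,0,0,0.001,-0.0012,0.109,0,0,0,0.2,0.001,-0.0012,0.109,0,0,0,0.6,0.001,-0.0012,0.109,0,0,0,1,0.001,-0.0012,0.109,0,0,0,1,0.001,-0.0012,0.109,0,0,0,1,0.001,-0.0012,0.109,0,0,0,1]'

```text
time_s: 34.37
position: [0.4163, -0.2792, 0.0107]
tool_rot: [[-0.002, 1.0, 0.001], [1.0, 0.002, -0.001], [-0.001, 0.001, -1.0]]
ft_force: [-0.1, -0.1, 6.8]
grip_width: 0.0107
```

Run:
```python
from h import *
s=st(); im=save('wrist','w28.png')
cv2.imwrite('pics/w28c.png',cv2.resize(im[100:300,180:370,::-1],None,fx=3,fy=3,interpolation=cv2.INTER_CUBIC))
```

```text
t 34.37 p [ 0.4163 -0.2792  0.0107] f [-0.06 -0.09  6.8 ] w 0.0107 q [-47.4  33.3  98.7   0.   48.  -47.5]
```

View pics/w28c.png

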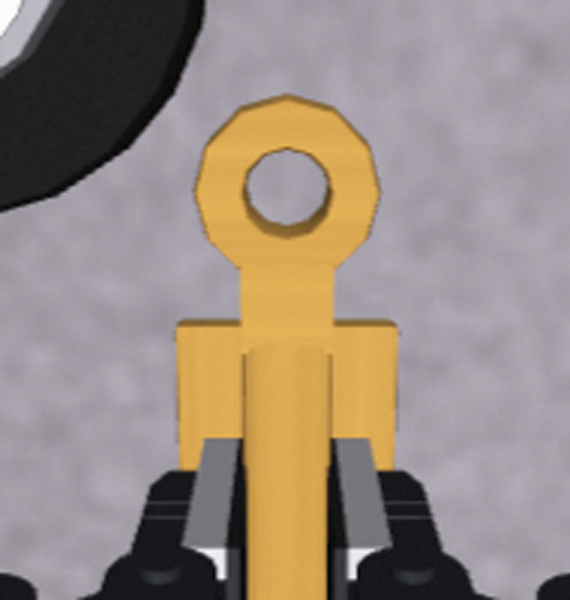

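Run:
```python
from h import *
s=st(); o=eyeoff(s,(180+287.5/3-.3,100+187/3-.3)); print('off',o.round(4))
R=down(YAW)
for back,z in [(.05,.075),(.0,.0135)]:
    eye=np.array([.5155,.0697,0])+XH*back; t=eye-R@np.array([o[0],o[1],0]); t[2]=z
    print(t.round(4),delta(s,t,R))
```

```text
t 34.42 p [ 0.4163 -0.2792  0.0107] f [-0.41  1.03  7.51] w 0.0106 q [-47.4  33.3  98.7   0.   48.  -47.5]
off [ 0.0476  0.0008 -0.0148]
[ 0.5095 -0.0277  0.075 ] [0.335, 0.125, -0.086, 0.0005, 0.0004, 0.0178]
[0.5122 0.0222 0.0135] [0.4017, 0.1286, -0.0041, 0.0005, 0.0004, 0.0178]
```

jog_arm --deltas '[0,0,-0.04,0,0,0,1,0,0,-0.08,0,0,0,1,0,0,-0.1,0,0,0,1,0.335,0.125,-0.1,0,0,0.0178,1,0.335,0.125,-0.1,0,0,0.0178,1,0.335,0.125,-0.1,0,0,0.0178,1,0.335,0.125,-0.1,0,0,0.0178,1,0.335,0.125,-0.1,0,0,0.0178,1,0.335,0.125,-0.1,0,0,0.0178,1,0.335,0.125,-0.1,0,0,0.0178,1,0.335,0.125,-0.09,0,0,0.0178,1,0.335,0.125,-0.086,0,0,0.0178,1]'

```text
time_s: 35.42
position: [0.5089, -0.0265, 0.0736]
tool_rot: [[0.052, 0.999, -0.001], [0.999, -0.052, -0.0], [-0.0, -0.001, -1.0]]
ft_force: [0.3, -1.2, -2.4]
grip_width: 0.0108
```

jog_arm --deltas '[0,0,0,0,0,0,1,0,0,0,0,0,0,1,0,0,0,0,0,0,1,0,0,0,0,0,0,1]'

```text
time_s: 35.75
position: [0.5091, -0.0283, 0.0745]
tool_rot: [[0.055, 0.998, 0.0], [0.998, -0.055, -0.0], [-0.0, 0.0, -1.0]]
ft_force: [-0.5, -0.1, -2.3]
grip_width: 0.0113
```

Run:
```python
from h import *
s=st(); im=save('wrist','w29.png')
R=down(YAW)
for back,z in [(.05,.0125),(.02,.0125),(.0,.0125)]:
    eye=np.array([.5155,.0697,0])+XH*back; t=eye-R@np.array([.0476,.0008,0]); t[2]=z
    print(t.round(4),delta(s,t,R))
```

```text
t 35.75 p [ 0.5091 -0.0283  0.0745] f [-0.48 -0.08 -2.26] w 0.0113 q [-16.5  28.   93.8  -0.   58.2 -13.3]
[ 0.5094 -0.0277  0.0125] [0.0008, 0.0004, 0.0826, 0.0001, 0.0, -0.0004]
[0.511  0.0022 0.0125] [0.0408, 0.0003, 0.0826, 0.0001, 0.0, -0.0004]
[0.5121 0.0222 0.0125] [0.0675, 0.0003, 0.0826, 0.0001, 0.0, -0.0004]
```

View pics/w29.png

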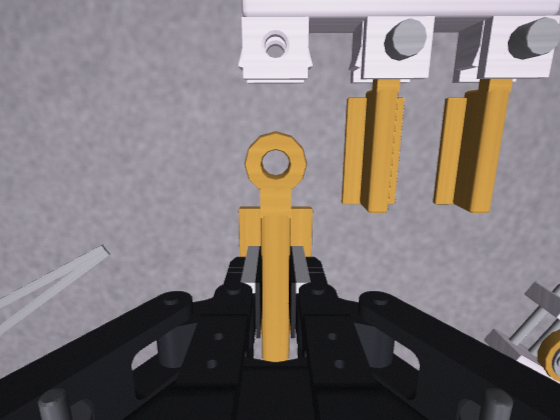

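jog_arm --deltas '[0.001,0.0004,0.04,0,0,0,1,0.001,0.0004,0.065,0,0,0,1,0.001,0.0004,0.081,0,0,0,1,0.001,0.0004,0.082,0,0,0,1,0.001,0.0004,0.082,0,0,0,1,0.018,0.0004,0.082,0,0,0,1,0.03,0.0004,0.082,0,0,0,1,0.04,0.0004,0.082,0,0,0,1,0.046,0.0004,0.082,0,0,0,1,0.052,0.0004,0.082,0,0,0,1,0.057,0.0004,0.082,0,0,0,1,0.062,0.0004,0.082,0,0,0,1]'

```text
time_s: 36.8
position: [0.512, 0.0193, 0.0129]
tool_rot: [[0.054, 0.999, 0.0], [0.999, -0.054, -0.0], [-0.0, 0.0, -1.0]]
ft_force: [-0.1, -0.1, -2.2]
grip_width: 0.0105
```

jog_arm --deltas '[0.003,0,0,0,0,0,1,0.005,0,0,0,0,0,1,0.007,0,0,0,0,0,1,0.008,0,0,0,0,0,1,0.008,0,0,0,0,0,1]'

```text
time_s: 37.22
position: [0.5118, 0.0235, 0.0127]
tool_rot: [[0.053, 0.999, -0.002], [0.999, -0.053, -0.003], [-0.003, -0.001, -1.0]]
ft_force: [-3.8, -11.4, -1.0]
grip_width: 0.0108
```

Run:
```python
from h import *
s=st(); im=save('wrist','w30.png')
cv2.imwrite('pics/w30c.png',cv2.resize(im[50:300,130:430,::-1],None,fx=2.2,fy=2.2,interpolation=cv2.INTER_CUBIC))
```

```text
t 37.22 p [0.5118 0.0235 0.0127] f [ -3.78 -11.4   -1.04] w 0.0108 q [-10.5  33.8  96.6  -0.2  49.6  -7.4]
```

View pics/w30c.png

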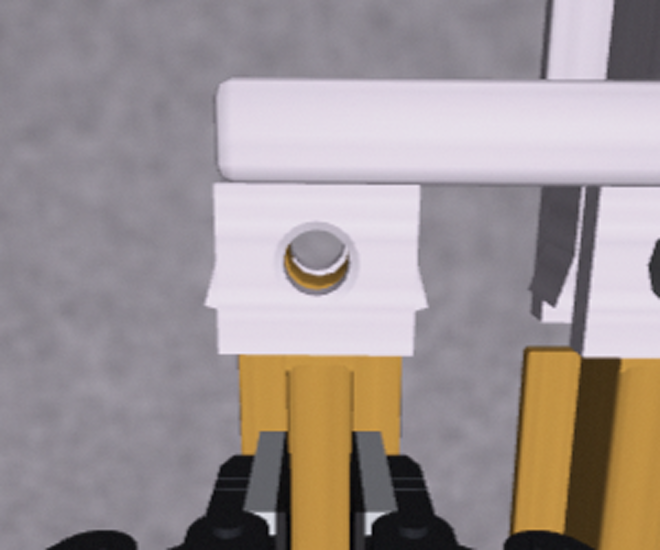

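jog_arm --deltas '[-0.002,-0.0005,0.0015,0,0,0,1,-0.002,-0.0005,0.002,0,0,0,0.6,-0.002,-0.0005,0.002,0,0,0,0.4,-0.002,-0.0005,0.002,0,0,0,0.35,-0.002,-0.0005,0.002,0,0,0,0.35,-0.002,-0.0005,-0.04,0,0,0,0.35,-0.002,-0.0005,-0.08,0,0,0,0.35,-0.03,0,-0.12,0,0,0,0.3,-0.05,0,-0.16,0,0,0,0.2,-0.05,0,-0.16,0,0,0,0.2,-0.05,0,-0.16,0,0,0,0.2]'

```text
time_s: 38.18
position: [0.5108, -0.013, 0.1341]
tool_rot: [[0.055, 0.998, 0.003], [0.998, -0.055, -0.001], [-0.001, 0.003, -1.0]]
ft_force: [-0.5, 0.3, -1.0]
grip_width: 0.0343
```

Run:
```python
from h import *
s=st(); im=save('wrist','w31.png')
cv2.imwrite('pics/w31c.png',cv2.resize(im[40:340,200:500,::-1],None,fx=2,fy=2,interpolation=cv2.INTER_CUBIC))
s=st();print(delta(s,[.4476,-.423,.105],down(YAW)))
```

```text
t 38.18 p [ 0.5108 -0.013   0.1341] f [-0.45  0.28 -0.96] w 0.0343 q [-14.8  23.4  89.5   0.   66.9 -11.6]
t 38.23 p [ 0.5101 -0.0124  0.1328] f [ 0.39  0.46 -0.11] w 0.0345 q [-14.7  23.5  89.6   0.   66.9 -11.6]
[-0.5512, -0.0534, 0.0369, 0.0001, -0.0, -0.0001]
```

View pics/w31c.png

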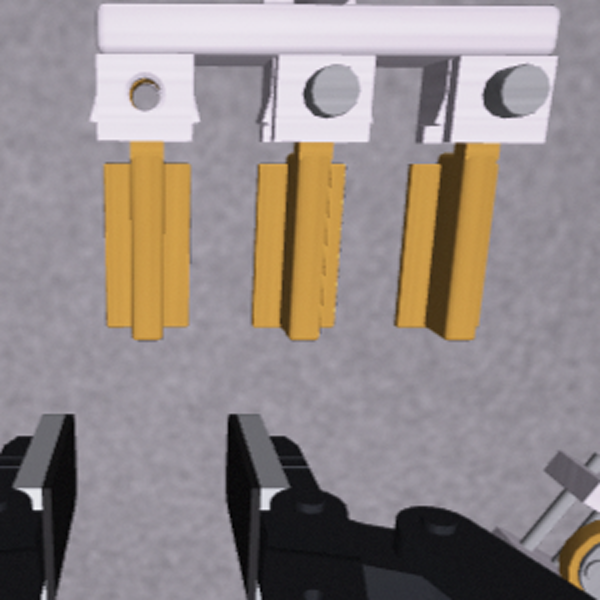

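jog_arm --deltas '[-0.551,-0.0534,0,0,0,0,0.2,-0.551,-0.0534,0,0,0,0,0.2,-0.551,-0.0534,0,0,0,0,0.2,-0.551,-0.0534,0,0,0,0,0.2,-0.551,-0.0534,0,0,0,0,0.2,-0.551,-0.0534,0,0,0,0,0.2,-0.551,-0.0534,0,0,0,0,0.2,-0.551,-0.0534,0,0,0,0,0.2,-0.551,-0.0534,0,0,0,0,0.2,-0.551,-0.0534,0.02,0,0,0,0.2,-0.551,-0.0534,0.037,0,0,0,0.2,-0.551,-0.0534,0.037,0,0,0,0.2]'

```text
time_s: 39.23
position: [0.4465, -0.4228, 0.1003]
tool_rot: [[0.056, 0.998, -0.004], [0.998, -0.056, 0.006], [0.006, -0.005, -1.0]]
ft_force: [0.2, 0.6, 0.4]
grip_width: 0.0344
```

jog_arm --deltas '[0,0,0,0,0,0,0.2,0,0,0,0,0,0,0.2,0,0,0,0,0,0,0.2,0,0,0,0,0,0,0.2,0,0,0,0,0,0,0.2,0,0,0,0,0,0,0.2]'

```text
time_s: 39.73
position: [0.4483, -0.4226, 0.1055]
tool_rot: [[0.053, 0.999, 0.0], [0.999, -0.053, -0.001], [-0.001, 0.0, -1.0]]
ft_force: [-0.3, -0.7, -0.1]
grip_width: 0.0341
```

Run:
```python
from h import *
s=st(); im=save('wrist','w32.png')
cv2.imwrite('pics/w32c.png',cv2.resize(im[150:420,140:410,::-1],None,fx=2.2,fy=2.2,interpolation=cv2.INTER_CUBIC))
```

```text
t 39.73 p [ 0.4483 -0.4226  0.1055] f [-0.3  -0.74 -0.12] w 0.0341 q [-54.3  34.6  74.    0.   71.4 -51.3]
```

View pics/w32c.png

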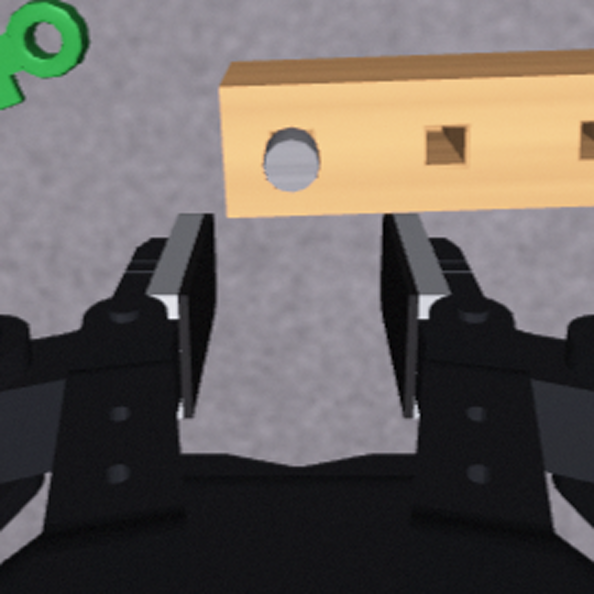

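Run:
```python
from h import *
s=st()
P=lambda u,v:(140+u/2.2-.3,150+v/2.2-.3)
X=ray('wrist',P(291.5,164),.054,s); print(X.round(4), delta(s,[X[0],X[1],.0425],down(YAW)))
```

```text
t 39.78 p [ 0.4482 -0.4227  0.1054] f [ 0.11 -0.43 -0.14] w 0.0338 q [-54.3  34.6  74.    0.   71.4 -51.3]
[ 0.4472 -0.4218  0.054 ] [0.0011, -0.0015, 0.0839, 0.0001, 0.0001, 0.0002]
```

jog_arm --deltas '[0.0008,-0.0015,0.03,0,0,0,0.2,0.0008,-0.0015,0.06,0,0,0,0.2,0.0008,-0.0015,0.076,0,0,0,0.2,0.0008,-0.0015,0.0835,0,0,0,0.2,0.0008,-0.0015,0.0835,0,0,0,0.2,0.0008,-0.0015,0.0835,0,0,0,0.5,0.0008,-0.0015,0.0835,0,0,0,0.8,0.0008,-0.0015,0.0835,0,0,0,1,0.0008,-0.0015,0.0835,0,0,0,1,0.0008,-0.0015,0.0835,0,0,0,1]'

```text
time_s: 40.62
position: [0.4473, -0.4227, 0.0435]
tool_rot: [[0.054, 0.999, 0.001], [0.999, -0.054, -0.002], [-0.002, 0.001, -1.0]]
ft_force: [-0.1, 0.0, 5.3]
grip_width: 0.0138
```

jog_arm --deltas '[0,0,-0.02,0,0,0,1,0,0,-0.05,0,0,0,1,0,0,-0.09,0,0,0,1,0,0,-0.09,0,0,0,1,0,0,-0.09,0,0,0,1]'

```text
time_s: 41.03
position: [0.4472, -0.4227, 0.1113]
tool_rot: [[0.054, 0.999, 0.002], [0.999, -0.054, -0.003], [-0.002, 0.002, -1.0]]
ft_force: [-0.4, -0.0, -1.2]
grip_width: 0.0133
```

Run:
```python
from h import *
s=st(); R=down(YAW)
t=np.array([.5153,.0697,0])-R@np.array([.001,.0008,0]); print(t,delta(s,[t[0],t[1],.12],R))
```

```text
t 41.03 p [ 0.4472 -0.4227  0.1113] f [-0.37 -0.   -1.22] w 0.0133 q [-54.4  34.1  73.8  -0.   71.9 -51.3]
[0.51444709 0.06874473 0.        ] [0.6591, 0.0543, -0.013, 0.0006, 0.0008, 0.0001]
```

jog_arm --deltas '[0.659,0.0543,-0.013,0,0,0,1,0.659,0.0543,-0.013,0,0,0,1,0.659,0.0543,-0.013,0,0,0,1,0.659,0.0543,-0.013,0,0,0,1,0.659,0.0543,-0.013,0,0,0,1,0.659,0.0543,-0.013,0,0,0,1,0.659,0.0543,-0.013,0,0,0,1,0.659,0.0543,-0.013,0,0,0,1,0.659,0.0543,-0.013,0,0,0,1,0.659,0.0543,-0.013,0,0,0,1,0.659,0.0543,-0.013,0,0,0,1,0.659,0.0543,-0.013,0,0,0,1]'

```text
time_s: 42.03
position: [0.5134, 0.0715, 0.1187]
tool_rot: [[0.054, 0.999, -0.002], [0.999, -0.054, 0.0], [0.0, -0.002, -1.0]]
ft_force: [0.5, 0.4, -0.4]
grip_width: 0.014
```

jog_arm --deltas '[0,0,0,0,0,0,1,0,0,0,0,0,0,1,0,0,0,0,0,0,1,0,0,0,0,0,0,1,0,0,0,0,0,0,1,0,0,0,0,0,0,1,0,0,0,0,0,0,1,0,0,0,0,0,0,1,0,0,0,0,0,0,1]'

```text
time_s: 42.78
position: [0.5142, 0.0688, 0.1197]
tool_rot: [[0.054, 0.999, 0.0], [0.999, -0.054, 0.0], [0.0, 0.0, -1.0]]
ft_force: [-0.4, -0.6, 0.3]
grip_width: 0.0135
```

Run:
```python
from h import *
s=st(); im=save('wrist','w33.png'); st()
cv2.imwrite('pics/w33c.png',cv2.resize(im[170:290,200:350,::-1],None,fx=5,fy=5,interpolation=cv2.INTER_CUBIC))
```

```text
t 42.78 p [0.5142 0.0688 0.1197] f [-0.38 -0.56  0.3 ] w 0.0135 q [-5.5 25.2 89.3  0.  65.5 -2.4]
t 42.83 p [0.5142 0.0689 0.1197] f [ 0.7  -0.63 -0.45] w 0.0134 q [-5.5 25.2 89.3  0.  65.5 -2.3]
```

View pics/w33c.png

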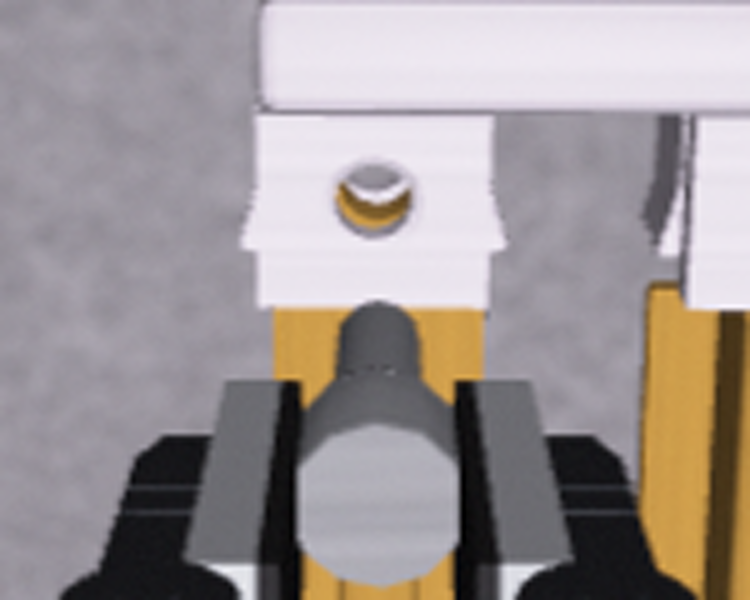

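Run:
```python
from h import *
s=st()
P=lambda u,v:(200+u/5-.4,170+v/5-.4)
H=ray('wrist',P(375,197.5),.037,s); T=ray('wrist',P(379,505),s['position'][2]+.0115,s)
print('hole',H.round(4),'pin',T.round(4))
t=s['position']+(H-T); print(delta(s,[t[0],t[1],.069]))
```

```text
t 42.83 p [0.5142 0.0689 0.1197] f [ 0.7  -0.63 -0.45] w 0.0134 q [-5.5 25.2 89.3  0.  65.5 -2.3]
hole [0.5146 0.0704 0.037 ] pin [0.515  0.0697 0.1312]
[0.0008, -0.0006, 0.0676, 0.0, 0.0, 0.0]
```

jog_arm --deltas '[0.0012,-0.0005,0.03,0,0,0,1,0.0012,-0.0005,0.05,0,0,0,1,0.0012,-0.0005,0.056,0,0,0,1,0.0012,-0.0005,0.06,0,0,0,1,0.0012,-0.0005,0.064,0,0,0,1,0.0012,-0.0005,0.068,0,0,0,1,0.0012,-0.0005,0.068,0,0,0,1]'

```text
time_s: 43.42
position: [0.514, 0.07, 0.0687]
tool_rot: [[0.054, 0.999, 0.0], [0.999, -0.054, -0.0], [-0.0, 0.0, -1.0]]
ft_force: [1.1, 0.2, -0.4]
grip_width: 0.0136
```

Run:
```python
from h import *
s=st(); im=save('wrist','w34.png')
cv2.imwrite('pics/w34c.png',cv2.resize(im[150:300,190:360,::-1],None,fx=3,fy=3,interpolation=cv2.INTER_CUBIC))
```

```text
t 43.42 p [0.514  0.07   0.0687] f [ 1.14  0.16 -0.4 ] w 0.0136 q [-5.3 29.2 92.7  0.  58.1 -2.2]
```

View pics/w34c.png

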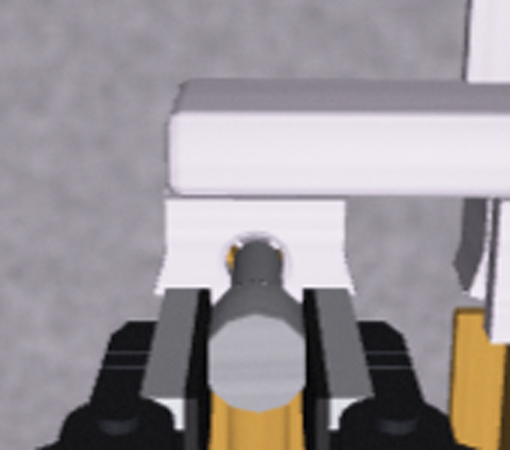

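jog_arm --deltas '[0,0,0.006,0,0,0,1,0,0,0.012,0,0,0,1,0,0,0.017,0,0,0,1,0,0,0.022,0,0,0,1,0,0,0.027,0,0,0,1,0,0,0.031,0,0,0,1,0,0,0.034,0,0,0,1,0,0,0.037,0,0,0,1,0,0,0.0395,0,0,0,1,0,0,0.0395,0,0,0,1]'

```text
time_s: 44.3
position: [0.514, 0.0699, 0.0403]
tool_rot: [[0.054, 0.999, 0.001], [0.999, -0.054, -0.0], [-0.0, 0.001, -1.0]]
ft_force: [-4.3, -0.8, 14.8]
grip_width: 0.0135
```

jog_arm --deltas '[0,0,-0.001,0,0,0,0.6,0,0,-0.001,0,0,0,0.3,0,0,-0.001,0,0,0,0.2,0,0,-0.02,0,0,0,0.2,0,0,-0.06,0,0,0,0.2,0,0,-0.11,0,0,0,0.1,-0.05,0.05,-0.16,0,0,0,0,-0.08,0.08,-0.16,0,0,0,0,-0.08,0.08,-0.16,0,0,0,0,-0.08,0.08,-0.16,0,0,0,0]'

```text
time_s: 45.13
position: [0.5723, 0.0046, 0.1593]
tool_rot: [[0.057, 0.998, 0.002], [0.998, -0.057, -0.001], [-0.001, 0.002, -1.0]]
ft_force: [-1.2, 0.8, -0.2]
grip_width: 0.0427
```

Run:
```python
from h import *
s=st(); im=save('wrist','w35.png'); im=save('side','s35.png')
cv2.imwrite('pics/s35c.png',cv2.resize(im[200:380,170:350,::-1],None,fx=3.3,fy=3.3,interpolation=cv2.INTER_CUBIC))
s3={'position':np.array([.5885,.2883,.1755]),'tool_rot':down(-2.8)}
print(ray('wrist',(190+98/1.8,70+150/1.8),.05,s3))
s=st();print(delta(s,[.567,.30,.16],down(YAW)))
```

```text
t 45.13 p [0.5723 0.0046 0.1593] f [-1.23  0.76 -0.21] w 0.0427 q [-11.4  27.4  77.6  -0.   74.9  -8.1]
[0.56679691 0.32451875 0.05      ]
t 45.23 p [0.5699 0.007  0.158 ] f [-0.31  0.12  0.29] w 0.043 q [-11.2  27.4  77.9   0.   74.9  -8.1]
[0.3899, -0.0252, -0.0024, -0.0007, -0.0002, -0.0002]
```

View pics/w35.png

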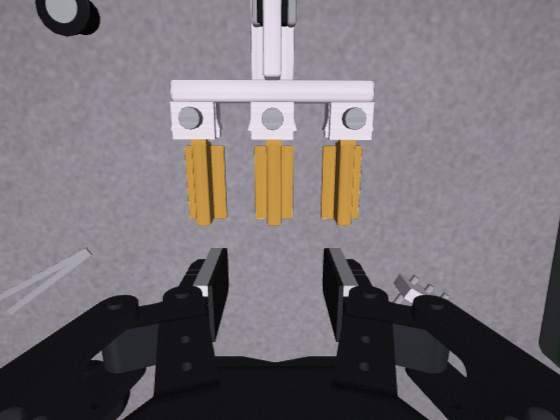

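View pics/s35c.png

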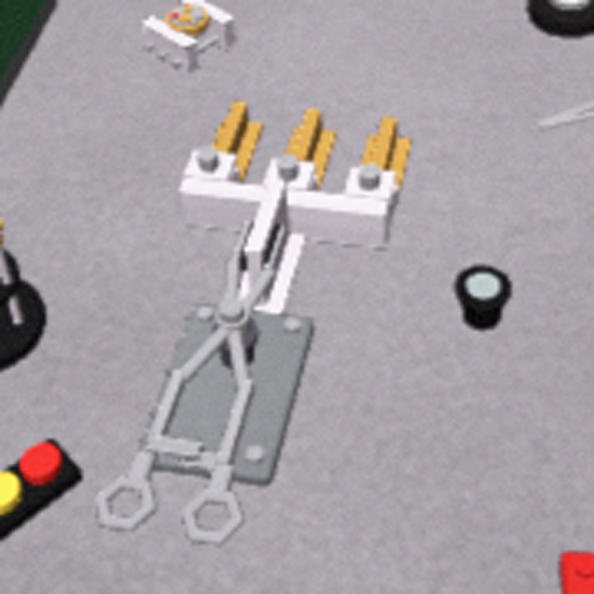

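jog_arm --deltas '[0.39,-0.025,-0.003,0,0,0,1,0.39,-0.025,-0.003,0,0,0,1,0.39,-0.025,-0.003,0,0,0,1,0.39,-0.025,-0.003,0,0,0,1,0.39,-0.025,-0.003,0,0,0,1,0.39,-0.025,-0.003,0,0,0,1,0.39,-0.025,-0.003,0,0,0,1,0.39,-0.025,-0.003,0,0,0,1,0.39,-0.025,-0.003,0,0,0,1,0.39,-0.025,-0.003,0,0,0,1]'

```text
time_s: 46.07
position: [0.5665, 0.3001, 0.1605]
tool_rot: [[0.053, 0.999, -0.002], [0.999, -0.053, -0.001], [-0.001, -0.002, -1.0]]
ft_force: [-0.3, 0.0, 0.4]
grip_width: -0.0002
```

jog_arm --deltas '[0,0,0,0,0,0,1,0,0,0,0,0,0,1,0,0,0,0,0,0,1,0,0,0,0,0,0,1,0,0,0,0,0,0,1,0,0,0,0,0,0,1]'

```text
time_s: 46.57
position: [0.5677, 0.2996, 0.1613]
tool_rot: [[0.054, 0.999, 0.0], [0.999, -0.054, -0.0], [-0.0, 0.0, -1.0]]
ft_force: [-0.3, 0.2, 0.9]
grip_width: -0.0001
```

Run:
```python
from h import *
s=st(); im=save('wrist','w36.png')
cv2.imwrite('pics/w36c.png',cv2.resize(im[60:310,170:420,::-1],None,fx=2.4,fy=2.4,interpolation=cv2.INTER_CUBIC))
```

```text
t 46.57 p [0.5677 0.2996 0.1613] f [-0.25  0.22  0.85] w -0.0001 q [17.3 34.  64.9 -0.  81.  20.4]
```

View pics/w36c.png

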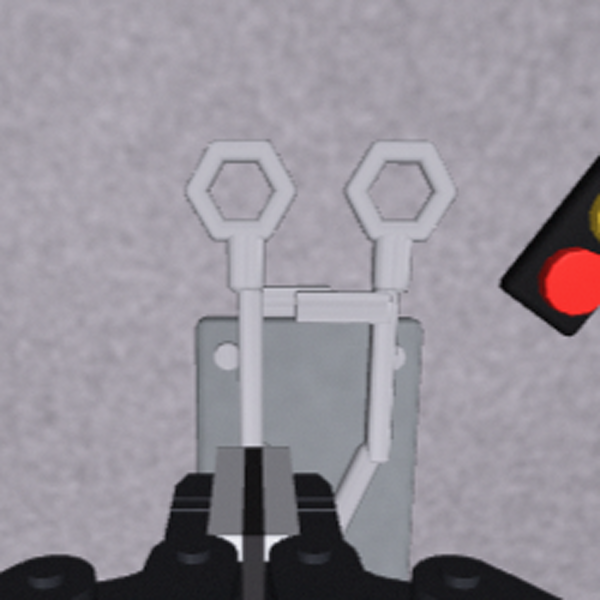

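Run:
```python
from h import *
s=st()
P=lambda u,v:(170+u/2.4-.3,60+v/2.4-.3)
X=ray('wrist',P(247.5,260),.051,s);print(X)
print(delta(s,[X[0],X[1],.06],down(YAW)))
```

```text
t 46.62 p [0.5677 0.2997 0.1613] f [0.32 0.4  0.5 ] w 0.0002 q [17.3 34.  64.9  0.  81.  20.4]
[0.56809687 0.32551819 0.051     ]
[0.0344, -0.0013, 0.1351, 0.0, -0.0, -0.0001]
```

jog_arm --deltas '[0.037,-0.001,0.05,0,0,0,1,0.037,-0.001,0.09,0,0,0,1,0.037,-0.001,0.125,0,0,0,1,0.037,-0.001,0.135,0,0,0,1,0.037,-0.001,0.135,0,0,0,1,0.037,-0.001,0.135,0,0,0,1]'

```text
time_s: 47.12
position: [0.5691, 0.3277, 0.0613]
tool_rot: [[0.054, 0.999, 0.001], [0.999, -0.054, 0.001], [0.001, 0.001, -1.0]]
ft_force: [-0.2, -0.5, 0.5]
grip_width: -0.0004
```

Run:
```python
from h import *
s=st(); im=save('wrist','w37.png')
```

```text
t 47.12 p [0.5691 0.3277 0.0613] f [-0.16 -0.45  0.48] w -0.0004 q [19.6 40.9 69.2  0.  69.8 22.7]
```

View pics/w37.png

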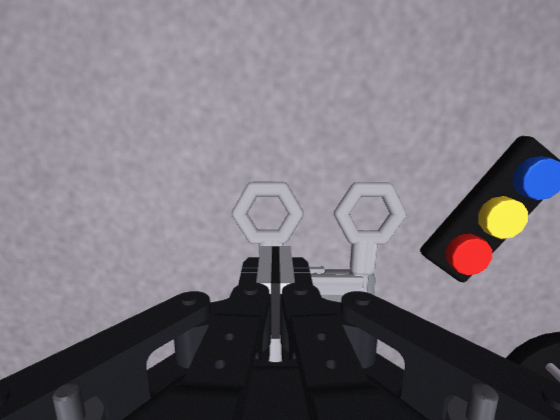

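jog_arm --deltas '[0,-0.002,0.006,0,0,0,1,0,-0.002,0.011,0,0,0,1,0,-0.002,0.014,0,0,0,1,0,-0.002,0.016,0,0,0,1,0,-0.002,0.016,0,0,0,1]'

```text
time_s: 47.58
position: [0.567, 0.3278, 0.0484]
tool_rot: [[0.054, 0.999, 0.0], [0.999, -0.054, 0.0], [0.0, 0.0, -1.0]]
ft_force: [-1.2, -0.3, 4.0]
grip_width: -0.0002
```

jog_arm --deltas '[0,0,0.003,0,0,0,1,0,0,0.005,0,0,0,1,0,0,0.006,0,0,0,1,0,0,0.006,0,0,0,1]'

```text
time_s: 47.92
position: [0.5671, 0.3279, 0.0446]
tool_rot: [[0.054, 0.999, 0.001], [0.999, -0.054, 0.001], [0.001, 0.001, -1.0]]
ft_force: [-3.1, -0.3, 7.6]
grip_width: 0.0001
```

jog_arm --deltas '[0,-0.003,0.001,0,0,0,1,0,-0.007,0.001,0,0,0,1,0,-0.011,0.001,0,0,0,1,0,-0.015,0.001,0,0,0,1,0,-0.019,0.001,0,0,0,1,0,-0.019,0.001,0,0,0,1]'

```text
time_s: 48.42
position: [0.5548, 0.329, 0.0449]
tool_rot: [[0.054, 0.999, 0.007], [0.999, -0.054, 0.002], [0.002, 0.007, -1.0]]
ft_force: [4.1, -0.3, 8.3]
grip_width: 0.0001
```

Run:
```python
from h import *
s=st(); im=save('wrist','w38.png')
```

```text
t 48.42 p [0.5548 0.329  0.0449] f [ 4.1  -0.28  8.25] w 0.0001 q [20.2 40.9 72.5 -0.  66.2 23.3]
```

View pics/w38.png

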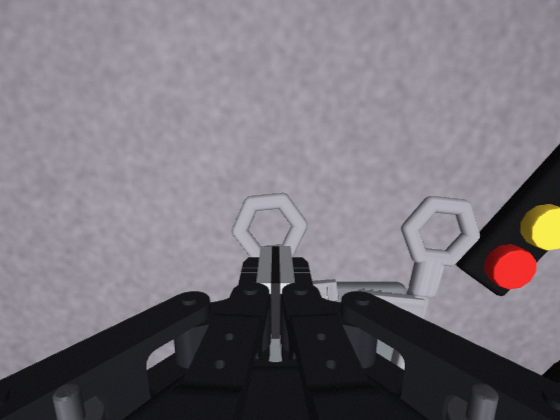

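jog_arm --deltas '[0,0.001,-0.01,0,0,0,1,0,0.001,-0.03,0,0,0,1,0,0.001,-0.07,0,0,0,1,0,0.001,-0.12,0,0,0,1,0,0.001,-0.16,0,0,0,1,0,0.001,-0.16,0,0,0,1,0,0.001,-0.16,0,0,0,1]'

```text
time_s: 49.05
position: [0.5538, 0.3287, 0.1646]
tool_rot: [[0.054, 0.999, 0.003], [0.999, -0.054, 0.001], [0.001, 0.003, -1.0]]
ft_force: [-0.4, -0.4, -1.1]
grip_width: -0.0003
```

Run:
```python
from h import *
s=st(); im=save('wrist','w39.png')
print(delta(s,[.58,.16,.17],down(YAW)))
```

```text
t 49.05 p [0.5538 0.3287 0.1646] f [-0.37 -0.37 -1.1 ] w -0.0003 q [20.2 34.  64.4  0.  81.4 23.3]
[-0.2227, 0.047, -0.0074, 0.001, -0.0004, 0.0001]
```

View pics/w39.png

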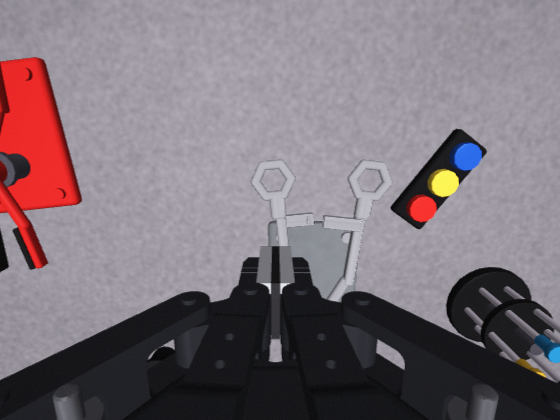

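jog_arm --deltas '[-0.2227,0.047,-0.007,0,0,0,0,-0.2227,0.047,-0.007,0,0,0,0,-0.2227,0.047,-0.007,0,0,0,0,-0.2227,0.047,-0.007,0,0,0,0,-0.2227,0.047,-0.007,0,0,0,0,-0.2227,0.047,-0.007,0,0,0,0,-0.2227,0.047,-0.007,0,0,0,0,-0.2227,0.047,-0.007,0,0,0,0,-0.2227,0.047,-0.007,0,0,0,0,-0.2227,0.047,-0.007,0,0,0,0,-0.2227,0.047,-0.007,0,0,0,0]'

```text
time_s: 50.02
position: [0.5793, 0.1607, 0.1679]
tool_rot: [[0.053, 0.999, -0.0], [0.999, -0.053, 0.0], [0.0, -0.0, -1.0]]
ft_force: [0.2, -0.4, 0.3]
grip_width: 0.0427
```

Run:
```python
from h import *
s=st(); im=save('wrist','w40.png')
cv2.imwrite('pics/w40c.png',cv2.resize(im[100:400,130:430,::-1],None,fx=2,fy=2,interpolation=cv2.INTER_CUBIC))
t=[.5777,.112,.034]
print(delta(s,t,down(YAW)),proj('wrist',[.5777,.112,.06],s))
```

```text
t 50.02 p [0.5793 0.1607 0.1679] f [ 0.19 -0.36  0.27] w 0.0427 q [ 4.2 29.7 71.8  0.  78.5  7.2]
[-0.065, 0.0013, 0.1785, -0.0001, -0.0, 0.0005] [275.47985792 260.77138219]
```

View pics/w40c.png

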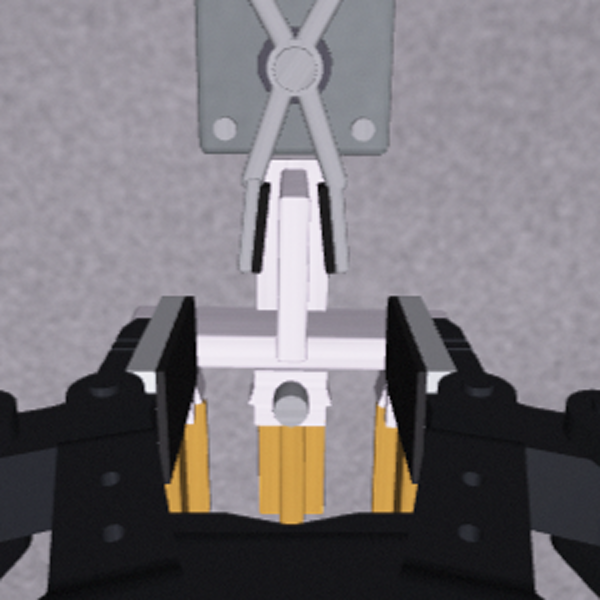

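jog_arm --deltas '[-0.065,0.001,0.05,0,0,0,0,-0.065,0.001,0.08,0,0,0,0,-0.065,0.001,0.1,0,0,0,0,-0.065,0.001,0.1,0,0,0,0,-0.065,0.001,0.1,0,0,0,0,-0.065,0.001,0.14,0,0,0,0,-0.065,0.001,0.165,0,0,0,0,-0.065,0.001,0.178,0,0,0,0,-0.065,0.001,0.178,0,0,0,0]'

```text
time_s: 50.82
position: [0.5775, 0.1116, 0.034]
tool_rot: [[0.053, 0.999, -0.001], [0.999, -0.053, 0.0], [-0.0, -0.001, -1.0]]
ft_force: [-0.7, -0.7, -0.1]
grip_width: 0.0428
```

jog_arm --deltas '[0,0,0,0,0,0,0.3,0,0,0,0,0,0,0.6,0,0,0,0,0,0,1,0,0,0,0,0,0,1,0,0,0,0,0,0,1,0,0,0,0,0,0,1]' --grip_force 60

```text
time_s: 51.32
position: [0.5784, 0.1113, 0.0363]
tool_rot: [[0.054, 0.999, 0.003], [0.999, -0.054, 0.0], [0.0, 0.003, -1.0]]
ft_force: [-0.8, 1.6, 6.0]
grip_width: 0.0109
```

Run:
```python
from h import *
s=st(); im=save('wrist','w41.png')
print(delta(s,s['position']+XH*.12))
```

```text
t 51.32 p [0.5784 0.1113 0.0363] f [-0.81  1.64  6.03] w 0.0109 q [-0.6 37.1 82.9  0.  59.9  2.5]
[-0.16, -0.0, -0.0001, 0.0, 0.0, 0.0]
```

View pics/w41.png

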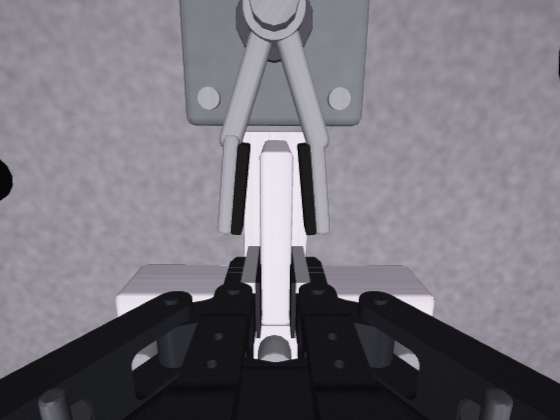

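jog_arm --deltas '[0,0,-0.002,0,0,0,1,-0.01,0,-0.002,0,0,0,1,-0.02,0,-0.002,0,0,0,1,-0.03,0,-0.002,0,0,0,1,-0.04,0,-0.002,0,0,0,1,-0.05,0,-0.002,0,0,0,1,-0.06,0,-0.002,0,0,0,1,-0.07,0,-0.002,0,0,0,1,-0.08,0,-0.002,0,0,0,1,-0.09,0,-0.002,0,0,0,1,-0.1,0,-0.002,0,0,0,1,-0.1,0,-0.002,0,0,0,1]'

```text
time_s: 52.37
position: [0.5738, 0.0346, 0.0364]
tool_rot: [[0.055, 0.998, 0.001], [0.998, -0.055, -0.001], [-0.001, 0.001, -1.0]]
ft_force: [-1.2, -3.7, 2.3]
grip_width: 0.0113
```

Run:
```python
from h import *
s=st(); im=save('wrist','w42.png'); im=save('top','t42.png'); im=save('side','s42.png')
cv2.imwrite('pics/s42c.png',cv2.resize(im[150:380,170:400,::-1],None,fx=2.6,fy=2.6,interpolation=cv2.INTER_CUBIC))
```

```text
t 52.37 p [0.5738 0.0346 0.0364] f [-1.17 -3.7   2.27] w 0.0113 q [-8.3 36.1 85.2 -0.  58.7 -5.2]
```

View pics/s42c.png

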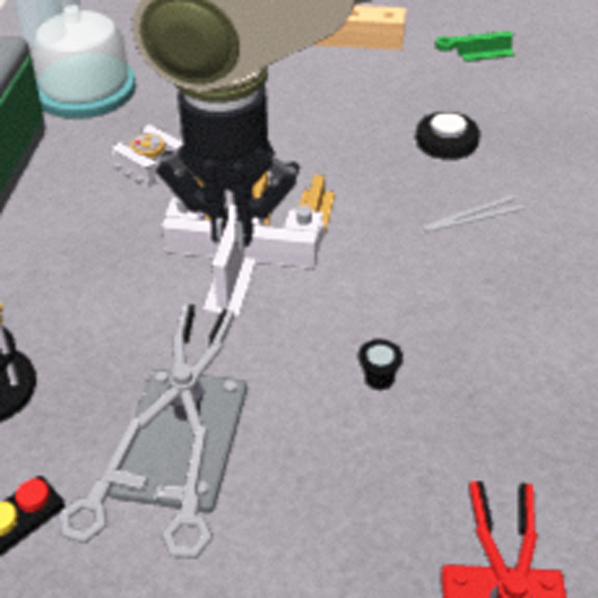

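jog_arm --deltas '[0,0,0.001,0,0,0,0.7,0,0,0.001,0,0,0,0.4,0,0,0.001,0,0,0,0,0,0,0.001,0,0,0,0,0,0,0.001,0,0,0,0,0,0,-0.04,0,0,0,0,0,0,-0.09,0,0,0,0,0,0,-0.14,0,0,0,0,0,0,-0.19,0,0,0,0,0,0,-0.19,0,0,0,0,0,0,-0.19,0,0,0,0]'

```text
time_s: 53.43
position: [0.5743, 0.0362, 0.1804]
tool_rot: [[0.054, 0.999, 0.004], [0.999, -0.054, -0.001], [-0.0, 0.004, -1.0]]
ft_force: [0.0, -1.2, -0.4]
grip_width: 0.0428
```

jog_arm --deltas '[-0.05,0,-0.05,0,0,0,0,-0.1,0,-0.05,0,0,0,0,-0.1,0,-0.05,0,0,0,0,-0.1,0,-0.05,0,0,0,0,-0.1,0,-0.05,0,0,0,0,-0.1,0,-0.05,0,0,0,0]'

```text
time_s: 53.93
position: [0.5692, -0.0376, 0.2147]
tool_rot: [[0.053, 0.999, -0.002], [0.999, -0.053, 0.001], [0.001, -0.002, -1.0]]
ft_force: [-0.4, 0.2, -0.2]
grip_width: 0.0423
```

Run:
```python
from h import *
s=st(); im=save('wrist','w43.png'); im=save('side','s43.png')
cv2.imwrite('pics/s43c.png',cv2.resize(im[150:380,170:400,::-1],None,fx=2.6,fy=2.6,interpolation=cv2.INTER_CUBIC))
```

```text
t 53.93 p [ 0.5692 -0.0376  0.2147] f [-0.43  0.24 -0.17] w 0.0423 q [-15.7  24.6  72.6   0.   82.9 -12.6]
```

View pics/w43.png

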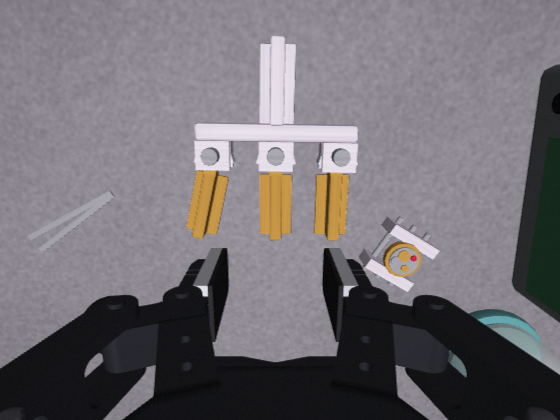

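View pics/s43c.png

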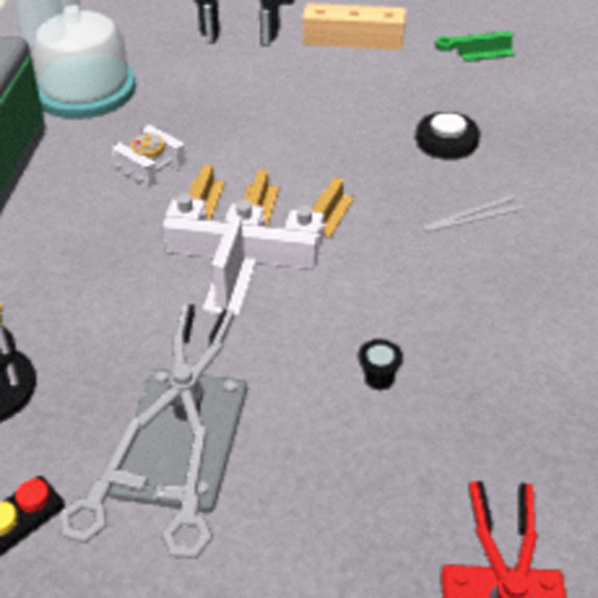

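Run:
```python
from h import *
s=st()
im=cv2.imread('pics/w43.png');cv2.imwrite('pics/w43c.png',cv2.resize(im[110:250,170:380],None,fx=3.7,fy=3.7,interpolation=cv2.INTER_CUBIC))
im=cv2.imread('pics/s43.png');cv2.imwrite('pics/s43d.png',cv2.resize(im[205:285,225:315],None,fx=7,fy=7,interpolation=cv2.INTER_CUBIC))
E=ray('wrist',(278,38),.06,s);print('stem rear end',E, 'stem pt',E+XH*.052, 'dist',np.linalg.norm((E+XH*.052)[:2]-[.5804,.1451]))
```

```text
t 54.03 p [ 0.5694 -0.0375  0.2152] f [0.09 1.02 0.42] w 0.0429 q [-15.7  24.6  72.5   0.   83.  -12.6]
stem rear end [0.5787404  0.08612168 0.06      ] stem pt [0.5759283  0.03419777 0.06      ] dist 0.1109923408945563
```

View pics/w43c.png

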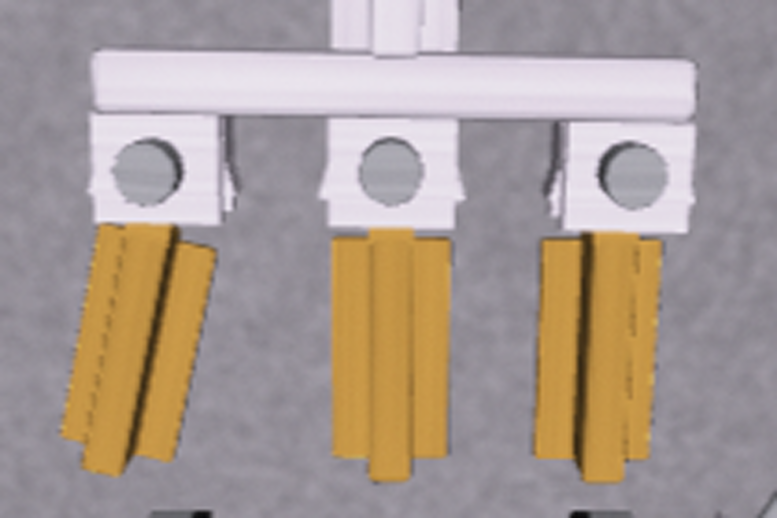

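View pics/s43d.png

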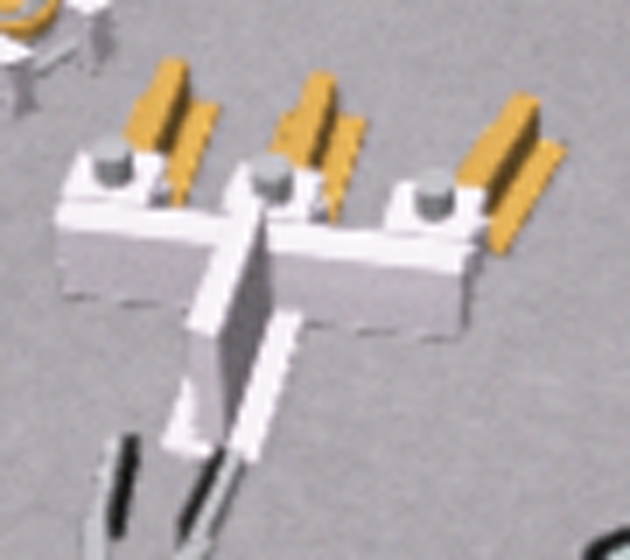

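jog_arm --deltas '[0,0,0,0,0,0,0,0,0,0,0,0,0,0,0,0,0,0,0,0,0,0,0,0,0,0,0,0]'

```text
time_s: 54.37
position: [0.5696, -0.0385, 0.216]
tool_rot: [[0.054, 0.999, -0.0], [0.999, -0.054, 0.0], [0.0, -0.0, -1.0]]
ft_force: [-0.3, 0.0, -0.1]
grip_width: 0.0425
```

Run:
```python
from h import *
st(); print(close_job())
```

```text
t 54.37 p [ 0.5696 -0.0385  0.216 ] f [-0.33  0.01 -0.12] w 0.0425 q [-15.7  24.5  72.5   0.   83.  -12.7]
the job is handed in; nothing more can be done
None
```

The job is done and handed in at 54 s of the 210 s allowed; it reports no verdict.

I squeezed the forceps until they locked; the width read 49 mm, which is about the second tooth. Then I slid all three levers home, pinned each one, released the ratchet, and drew the linkage out along the bench.

**Last checks:**
- **Pins and levers:** all three pin heads look seated, and each was pressed down until the force rose to 9–15 N. The levers were pushed against the fork back walls with 7–11 N.
- **Forceps:** the last pictures show them open.
- **Yoke:** it stands upright with its stem point about 111 mm from the middle of the jaws (85 mm needed).
- **Bystanders and robot:** the movement holder and loupe appear unmoved, and the arm was about 0.2 m above the bench, touching nothing.

**One thing looked off:** in the final picture the lever in fork0 had swivelled roughly 10° about its pin. I don't know whether the slide or an outside knock did it. Its eye is still in the fork with the pin through it, so I left it as it was.

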